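# Shut down the siding and pack the model wagons away

### The job

Put the freight wagons standing about on this model railway away for the night: first switch the siding off at its panel, pressing the three keys fully, one at a time: the bar-shaped key, then the round one, then the square one. Then stand every wagon that stands off the tracks upright on the floor of the grey storage box, one to a lane, put the lid squarely on until it sits down on the rim, and only then flip its four side clips fully down against the box. Last, press the bar-shaped key once more to report the siding clear; leave the model vehicles, tank, shed, glue and screwdriver where they are throughout.

Things in the scene. Friction and masses are not known exactly. Their poses are not given: they have to be found in the camera images.
- wagon_1: brown boxcar, model wagon 120 mm long (own x), 34 wide (own y; flat sides from 10 mm up), 46 tall, 100 to 170 g, weight low down; origin at the centre of its underside; does not roll. Stands on the table to the robot's right, roughly lengthwise to x. Two or three of the four are there; an absent one reads None all through.
- wagon_2: orange refrigerator wagon with a black roof, model wagon 120 mm long (own x), 34 wide (own y; flat sides from 10 mm up), 46 tall, 100 to 170 g, weight low down; origin at the centre of its underside; does not roll. Stands on the table to the robot's right, roughly lengthwise to x. Two or three of the four are there; an absent one reads None all through.
- wagon_3: grey ribbed covered wagon, model wagon 120 mm long (own x), 34 wide (own y; flat sides from 10 mm up), 46 tall, 100 to 170 g, weight low down; origin at the centre of its underside; does not roll. Stands on the table to the robot's right, roughly lengthwise to x. Two or three of the four are there; an absent one reads None all through.
- wagon_4: orange boxcar with a brown roof, model wagon 120 mm long (own x), 34 wide (own y; flat sides from 10 mm up), 46 tall, 100 to 170 g, weight low down; origin at the centre of its underside; does not roll. Stands on the table to the robot's right, roughly lengthwise to x. Two or three of the four are there; an absent one reads None all through.
- box: grey open box, fixed: outside 148 (own x) x 214 (own y) x 66 mm tall, walls and floor 4 mm; origin at the centre of its underside. Black ribs 10 mm high on the floor leave three lanes along own x, 44 mm wide, 140 long, centred at own y = -60, 0, +60 mm; each takes one wagon, with 26 mm above the ribs to the next wagon or the wall.
- lid: white loose lid, 260 g, right way up on the table to the robot's left. Origin: centre of the underside of its plug (132 own x, 198 own y, 8 mm deep; 4 mm play all round in the box). Plate 156 x 222 at 8 to 13 mm. Bar handle in the middle 16 (own x) x 80 (own y), 13 to 45 mm up. Seated, origin 58 mm above the box's; either way round.
- clip_near (a joint): grey flap clip on the lid's own -x edge, 44 mm wide, 34 mm long, 5 mm thick; its hinge line is 81 mm from the lid's origin towards own -x, 10.5 mm above it. 0 = sticking out and 30 degrees up (rad), 0.52 = level, 2.094 = its stop, hanging straight down beside the box wall (locked). Stiff hinge: stays where left; about 1.5 N at the tip moves it. Starts between 0 and 0.25.
- clip_far (a joint): grey flap clip on the lid's own +x edge, 44 mm wide, 34 mm long, 5 mm thick; its hinge line is 81 mm from the lid's origin towards own +x, 10.5 mm above it. 0 = sticking out and 30 degrees up (rad), 0.52 = level, 2.094 = its stop, hanging straight down beside the box wall (locked). Stiff hinge: stays where left; about 1.5 N at the tip moves it. Starts between 0 and 0.25.
- clip_left (a joint): grey flap clip on the lid's own +y edge, 44 mm wide, 34 mm long, 5 mm thick; its hinge line is 114 mm from the lid's origin towards own +y, 10.5 mm above it. 0 = sticking out and 30 degrees up (rad), 0.52 = level, 2.094 = its stop, hanging straight down beside the box wall (locked). Stiff hinge: stays where left; about 1.5 N at the tip moves it. Starts between 0 and 0.25.
- clip_right (a joint): grey flap clip on the lid's own -y edge, 44 mm wide, 34 mm long, 5 mm thick; its hinge line is 114 mm from the lid's origin towards own -y, 10.5 mm above it. 0 = sticking out and 30 degrees up (rad), 0.52 = level, 2.094 = its stop, hanging straight down beside the box wall (locked). Stiff hinge: stays where left; about 1.5 N at the tip moves it. Starts between 0 and 0.25.
- key_bar (a joint): bar-shaped (18 x 42 mm) black spring key on the aluminium siding panel (85 x 190 mm, near the robot, ahead and to its left); its place among the three, 58 mm apart, varies. Travel in m: 0 = up, 0.006 = fully down; about 5 N, springs back.
- key_bar_top (a point): centre of the top face of the bar-shaped (18 x 42 mm) key, about 36 mm above the table when up
- key_round (a joint): round (30 mm) black spring key on the aluminium siding panel (85 x 190 mm, near the robot, ahead and to its left); its place among the three, 58 mm apart, varies. Travel in m: 0 = up, 0.006 = fully down; about 5 N, springs back.
- key_round_top (a point): centre of the top face of the round (30 mm) key, about 36 mm above the table when up
- key_square (a joint): square (27 mm) black spring key on the aluminium siding panel (85 x 190 mm, near the robot, ahead and to its left); its place among the three, 58 mm apart, varies. Travel in m: 0 = up, 0.006 = fully down; about 5 N, springs back.
- key_square_top (a point): centre of the top face of the square (27 mm) key, about 36 mm above the table when up
- pickup: silver model pickup truck, 76 x 31 x 31 mm, stands between the wagons and the storage box, nearer the robot; bystander
- sedan: yellow model car, 76 x 31 x 31 mm, at the right edge of the wagons; bystander
- tank: grey model storage tank, 52 mm across, 64 mm tall, beyond the storage box; bystander
- glue: small white glue bottle, 36 mm across, 75 mm tall, beyond the lid; bystander
- driver: screwdriver, 150 mm, lying to the right of the wagons, nearer the robot; bystander
- shed: brown model shed, 70 x 55 x 45 mm, beyond the wagons; bystander
Mind the look-alikes: they are no part of the job. Leave any green or purple look-alike of the wagon_4 alone. What is shaped like the wagon_1 but yellow is not meant.

How it is judged:
By the outcome, as a careful person would: the job done as asked, in the order asked, and still so for the second after the job is handed in, with the robot touching nothing.
Of wagon_1, wagon_2, wagon_3, wagon_4 only 2 to 3 are there at a start; the rules pass over those that are not, and their reading is None.
At some moment in a run one of wagon_1, wagon_2, wagon_3, wagon_4, lid may be knocked a few centimetres aside while the robot is not near it.
It also fails if it takes over 192 s, if anything falls off the work surface, if the arm or the gripper's body presses on something with over 40 N, if the wrist force passes 120 N, or if a joint passes its speed limit or range.

### The arm

A 6-joint arm with a two-finger parallel gripper is mounted at the origin on the work surface. World frame = base frame: x ahead of the robot, y to its left, z up, the work surface at z = 0. Lengths are in m, angles in rad, forces in N, time in s.
With the tool pointing down it reaches from about 0.35 to 0.775 m from the base axis. Payload 7.3 kg.
Tool frame: the origin (TCP) lies on the centre line of the jaws, within the pads' length; the fingertips stand 11 mm ahead of it and the grasp point (between the pads) lies 8 mm behind it; z points along the fingers, y is the direction in which the jaws open and shut (so a half turn about z gives the same grasp; the last joint's range is limited). The gripper opens to 92 mm and grips with 3 to 60 N. Pads are 19 mm wide; open, the fingers measure 130 mm over their backs; the gripper's body (75 mm by 190 mm) begins 47 mm behind the grasp point.
Start: joints at [-1.371, 0.342, 1.524, -0, 1.275, -0.146], TCP at [0.178, -0.494, 0.238] pointing down, gripper open.
Joint ranges: [-2.53, 2.53], [-0.77, 2.02], [0.04, 2.7], [-1, 4.14], [0.28, 2.66], [-3.11, 3.11]. Speed limits (rad/s): [2.57, 2.57, 3.14, 3.14, 3.14, 3.14].

### API

Orientations are given as [roll, pitch, yaw] about the fixed x, y, z axes, in that order (R = Rz(yaw) Ry(pitch) Rx(roll)).
In Python, from cell import robot gives the robot as it stands.
- The arm moves only by the tool jog_arm, never from a script. Its argument "deltas" is one flat list of numbers, 6 for each row, row after row: the shift along the world's x, y, z in units of 0.1 m (1.0 is 0.1 m), then the turn, a rotation vector about the world's x, y, z in units of 90 degrees (1.0 is 90 degrees). A call has 1 to 5 rows; each row is the pose to reach, as a shift and turn from the pose commanded when the call began; what a row does not reach only later rows make up. A row lasts 1/12 s, in which the tool goes at most 41.7 mm and 7.16 degrees, less where a joint would pass 70% of its speed; a pose out of reach is approached as far as the arm can. A call with a number of a shift or a turn outside -1 to 1 is refused whole. A call with a gripper value outside its range is refused whole. "claw" is the opening, from 0 (shut) to 1 (fully open), set as the call begins (left out, the last holds). The fingers move at their own pace and stop on an object; "newtons" is the grip in N (left out, the last holds). Time passes only in rows, so rows that repeat a pose let the fingers close. It gives the time, the measured TCP pose, the force and the opening at its end, in the units of the state.
- robot.observe(): the state, without advancing time (a new reading comes with each control period).
- robot.read_camera(name): name is "side" or "top"; returns the picture (384x512x3 uint8, red, green, blue); there is no depth.
- robot.camera_params(name): a dict with "fx", "fy", "cx", "cy" (pixels), "k1" (the pictures are not rectified: a ray, as slopes to the right and down, at radius r is drawn at 1 + k1 r^2 times it, then the intrinsics apply), "R" (3x3) and "t" (3): a world point X has camera coordinates R X + t. Camera axes: x right, y down, z forward; pixel columns grow to the right and rows downward; lengths in m; the calibration is good to about 2 mm. A picture is of the moment at which its call begins. camera_params takes no time and is no camera call.
- robot.hand_in(): hands the job in, once; it reports no verdict.
The state is a dict: "time": time; "qpos": joint angles; "qvel": joint speeds; "joint_efforts": joint torques, N m; "tool_pos": TCP position; "tool_rot": TCP orientation; "contact_force": force on the tool from outside, world axes, zero at the start; "torque": the same for the moment, N m; "opening": finger opening in m.
Only numpy, scipy, OpenCV 4.12 (cv2) and the standard library are available. Lean on these libraries where they do the work, as an engineer would, in place of code of your own. Each camera call takes 0.05 s, during which the arm holds its last target. There are 200 camera calls.

## Working session

There is one attempt and no reset: what is moved stays moved. The work goes in short steps, Python scripts to look and compute and a tool call to move; the robot and the scene stay as the last step left them, time stands still between calls to the robot, and variables do not carry over. Pictures are saved under pics/ and viewed, about 12 in all and at most 16, crops included, and the job is handed in when it is done.

Besides the shell and the picture viewer there is one more tool, called after "Request:" as name(argument=value, ...), one argument or row to a line, values as JSON. jog_arm: Moves the arm, as the interface text tells. Its arguments: {"type":"object","properties":{"deltas":{"type":"array","items":{"type":"number"}},"claw":{"type":"number"},"newtons":{"type":"number"}},"required":["deltas"]}

```bash
ls && mkdir -p pics && python3 - <<'E'
from cell import robot
import cv2,numpy as np
for n in("top","side"):
    im=robot.read_camera(n);cv2.imwrite(f"pics/{n}0.png",cv2.cvtColor(im,cv2.COLOR_RGB2BGR))
    p=robot.camera_params(n);print(n,{k:np.round(v,4).tolist() for k,v in p.items()},(-np.array(p["R"]).T@p["t"]).round(3))
a=cv2.imread("pics/top0.png");cv2.imwrite("pics/top0b.png",cv2.resize(a,(800,600),interpolation=cv2.INTER_CUBIC))
a=cv2.imread("pics/side0.png");cv2.imwrite("pics/side0b.png",cv2.resize(a,(800,600),interpolation=cv2.INTER_CUBIC))
print(robot.observe())
E
```

```text
pics
top {'fx': 413.5649, 'fy': 413.5649, 'cx': 251.3178, 'cy': 201.876, 'k1': -0.0666, 'R': [[0.0233, -0.9997, 0.0051], [-0.994, -0.0237, -0.1072], [0.1072, -0.0026, -0.9942]], 't': [0.0049, 0.548, 1.2869]} [0.407 0.021 1.338]
side {'fx': 457.6892, 'fy': 457.6892, 'cx': 248.0131, 'cy': 190.5615, 'k1': -0.1476, 'R': [[0.7064, -0.7076, 0.0174], [-0.43, -0.4485, -0.7836], [0.5622, 0.546, -0.6211]], 't': [-0.3589, 0.2866, 1.2921]} [-0.35  -0.831  1.033]
{'time': 0.1, 'qpos': array([-1.37103458e+00,  3.42653223e-01,  1.52488725e+00, -1.43475033e-05,
        1.27538937e+00, -1.45982982e-01]), 'qvel': array([ 0.0014762 , -0.00208258, -0.00353963, -0.0001533 , -0.00123808,
       -0.00157657]), 'joint_efforts': array([ 1.71360960e-03, -4.32003808e+01, -2.44692975e+01,  7.20016309e-02,
        5.25605085e-02, -3.66943323e-05]), 'tool_pos': array([ 0.17788028, -0.49359608,  0.2371263 ]), 'tool_rot': array([-3.14026769e+00, -1.80939612e-04,  3.45748798e-01]), 'contact_force': array([ 0.12174277, -0.32353579, -0.35190301]), 'torque': array([-0.02608184, -0.0193497 , -0.00940855]), 'opening': 0.09209173716188977}
```

View pics/top0b.png

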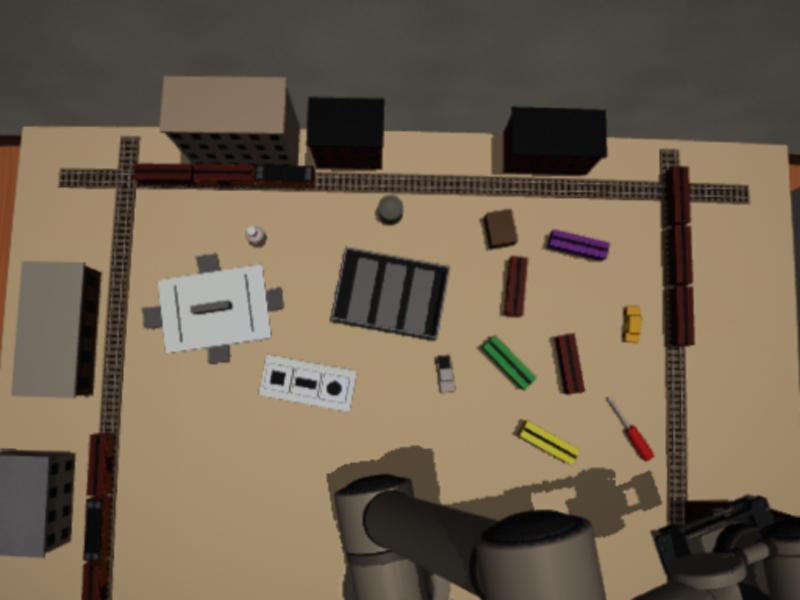

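View pics/side0b.png

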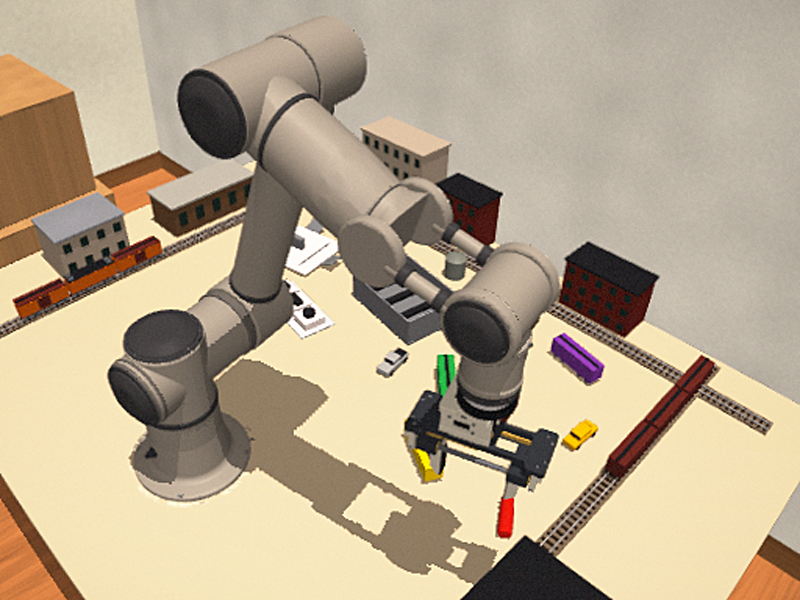

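The top view shows two dark red-brown wagons off the tracks, at about (516,286) and (569,363) in the 800-pixel picture. The green, yellow and purple ones are decoys. It also shows the box at (390,293), the lid at (215,308) with its handle at (211,306), and the panel keys: square (277,378), bar (305,382) and round (334,388). In the side view the arm hides most of these, so I'll measure from the top first.

```bash
cat > h.py <<'E'
from cell import robot
import cv2,numpy as np
def snap(n,f=None):
    im=cv2.cvtColor(robot.read_camera(n),cv2.COLOR_RGB2BGR)
    if f: cv2.imwrite(f"pics/{f}.png",im)
    return im
def cam(n):
    p=robot.camera_params(n);K=np.array([[p["fx"],0,p["cx"]],[0,p["fy"],p["cy"]],[0,0,1.]])
    return K,np.array([p["k1"],0,0,0.]),np.array(p["R"]),np.array(p["t"])
def ray(n,uv):
    K,d,R,t=cam(n);s=cv2.undistortPoints(np.array(uv,float).reshape(-1,1,2),K,d).reshape(-1,2)
    return -R.T@t,np.c_[s,np.ones(len(s))]@R
def plane(n,uv,z):
    c,d=ray(n,uv);return (c+d*((z-c[2])/d[:,2])[:,None])[:,:2]
def proj(n,X):
    K,d,R,t=cam(n);return cv2.projectPoints(np.array(X,float).reshape(-1,1,3),cv2.Rodrigues(R)[0],t,K,d)[0].reshape(-1,2)
def tri(a,b): # top pixel, side pixel -> point, gap
    (c1,d1),(c2,d2)=ray("top",a),ray("side",b);d1,d2=d1[0],d2[0]
    k=np.linalg.lstsq(np.c_[d1,-d2],c2-c1,rcond=None)[0];p,q=c1+k[0]*d1,c2+k[1]*d2
    return (p+q)/2,np.linalg.norm(p-q)
def blobs(m,lo,hi):
    n,l,s,c=cv2.connectedComponentsWithStats(m.astype(np.uint8))
    return [(int(s[i,4]),c[i],(l==i)) for i in range(1,n) if lo<s[i,4]<hi]
def rect(n,m,z): # mask -> rectangle on plane z: centre, size, angle
    cs=max(cv2.findContours(m.astype(np.uint8),cv2.RETR_EXTERNAL,cv2.CHAIN_APPROX_NONE)[0],key=len)
    w=plane(n,cs.reshape(-1,2),z);(c,s,a)=cv2.minAreaRect((w*1000).astype(np.float32))
    return np.round(c,1),np.round(s,1),round(a,1)
E
python3 - <<'E'
from h import *
im=cv2.imread("pics/top0.png");b,g,r=[im[...,i].astype(int) for i in range(3)]
hsv=cv2.cvtColor(im,cv2.COLOR_BGR2HSV)
white=(hsv[...,1]<40)&(hsv[...,2]>140)
for a,c,m in blobs(white,300,20000):
    print("white",a,c.round(1),rect("top",m,.013),rect("top",m,.025))
    f=m.astype(np.uint8);cs,_=cv2.findContours(f,cv2.RETR_EXTERNAL,cv2.CHAIN_APPROX_NONE)
    k=np.zeros_like(f);cv2.drawContours(k,cs,-1,1,-1)
    for a2,c2,m2 in blobs((k>0)&(~m)&(hsv[...,2]<100),15,400): print("   dark",a2,c2.round(1),rect("top",m2,.036),"c36",plane("top",c2,.036).round(4),"c45",plane("top",c2,.045).round(4))
red=((hsv[...,0]<8)|(hsv[...,0]>172))&(hsv[...,1]>100)&(hsv[...,2]>25)
for a,c,m in blobs(red,100,1500): print("red",a,c.round(1),plane("top",c,.04).round(3),rect("top",m,.046), im[m].mean(0).round())
cv2.imwrite("pics/crop0.png",cv2.resize(im[140:300,85:425],None,fx=2.35,fy=2.35,interpolation=cv2.INTER_CUBIC))
E
```

```text
white 2902 [136.7 197.2] (array([556.5, 390.3]), array([156.2, 220.9]), 9.8) (array([555.2, 386.9]), array([154.8, 218.9]), 9.8)
   dark 141 [135.1 196.5] (array([555.2, 388.5]), array([17.9, 83.8]), 10.1) c36 [[0.5554 0.3882]] c45 [[0.5544 0.3857]]
white 1274 [196.8 244.8] (array([407.7, 189.7]), array([188.8,  84.5]), 81.0) (array([407.7, 188.2]), array([187.1,  83.7]), 81.0)
   dark 73 [177.2 241.5] (array([416. , 247.3]), array([27.3, 25.7]), 80.8) c36 [[0.4163 0.2475]] c45 [[0.4162 0.246 ]]
   dark 72 [195.3 244.9] (array([407.3, 190.2]), array([42.6, 15.9]), 80.2) c36 [[0.4073 0.1901]] c45 [[0.4073 0.1889]]
   dark 66 [213.3 248.2] (array([398.2, 133.6]), array([24.4, 26.5]), 46.5) c36 [[0.3985 0.1334]] c45 [[0.3985 0.1326]]
red 700 [124.  109.9] [[0.838 0.44 ]] (array([832.8, 441.8]), array([ 40.6, 250.5]), 0.8) [14. 18. 49.]
red 304 [435.4 123.8] [[ 0.819 -0.581]] (array([ 816. , -578.2]), array([ 37.1, 121.9]), 87.9) [15. 19. 50.]
red 177 [434.3 162.5] [[ 0.689 -0.572]] (array([ 689.9, -569.5]), array([118.4,  16.1]), 1.2) [16. 19. 51.]
red 130 [440.  162.5] [[ 0.69  -0.592]
[... 223 characters left out ...]
ay([ 561.7, -578.2]), array([125.3,  33.3]), 1.3) [18. 21. 53.]
red 190 [362.4 232.9] [[ 0.457 -0.334]] (array([ 456.2, -332.5]), array([115.4,  17.2]), 9.4) [22. 26. 60.]
red 145 [368.3 232. ] [[ 0.46  -0.354]] (array([ 460. , -351.8]), array([115.1,  12.7]), 10.1) [26. 31. 67.]
red 187 [408.9 283.4] [[ 0.301 -0.482]] (array([ 302., -480.]), array([75.5, 24.8]), 34.5) [ 22.  26. 124.]
red 144 [ 58.4 297.6] [[0.231 0.615]] (array([233.7, 611.6]), array([ 12.4, 117.3]), 89.6) [17. 21. 51.]
red 212 [ 64.6 297.9] [[0.231 0.595]] (array([233. , 590.6]), array([ 20.5, 120.7]), 89.8) [13. 17. 49.]
red 128 [ 61.  371.9] [[0.003 0.594]] (array([  7.9, 592. ]), array([73.1, 19.1]), 2.6) [11. 15. 44.]
```

View pics/crop0.png

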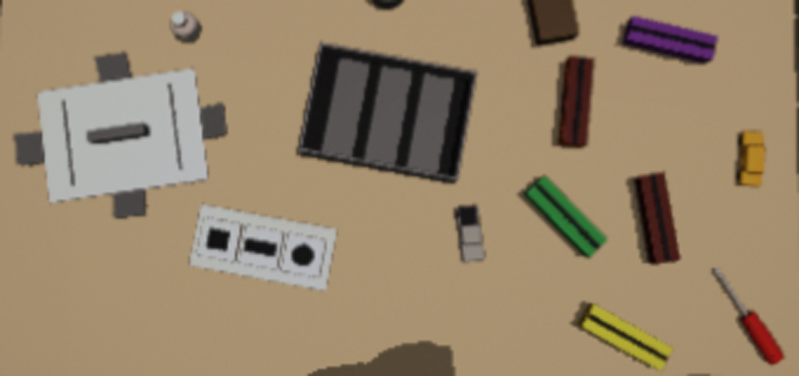

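The crop confirms the layout. The lid is at about (0.556, 0.390) with yaw 10°. The keys are square (0.416, 0.2475), bar (0.407, 0.190) and round (0.398, 0.1335). I'm moving to the bar key with the claw shut.

Request:
jog_arm(
  deltas=[1,0.6,0,0,0,0,1,0.6,0,0,0,0,1,0.6,0,0,0,0],
  claw=0,
  newtons=20,
)

```text
time: 0.35
tool_pos: [0.2791, -0.4326, 0.2373]
tool_rot: [-3.14, -0.001, 0.344]
contact_force: [-0.6, 0.3, 0.5]
opening: 0.0762
```

Request:
jog_arm(
  deltas=[1,1,0,0,0,0,1,1,0,0,0,0,1,1,0,0,0,0,1,1,0,0,0,0],
)

```text
time: 0.68
tool_pos: [0.3805, -0.3302, 0.2375]
tool_rot: [-3.14, -0.001, 0.349]
contact_force: [0.2, 0.6, -0.6]
opening: 0.0498
```

Request:
jog_arm(
  deltas=[0.3,1,0,0,0,0,0.3,1,0,0,0,0,0.3,1,0,0,0,0],
)

```text
time: 0.93
tool_pos: [0.4083, -0.2301, 0.2373]
tool_rot: [-3.139, 0.0, 0.348]
contact_force: [0.5, -0.9, -0.4]
opening: 0.0297
```

Request:
jog_arm(
  deltas=[0,1,-0.3,0,0,0,0,1,-0.3,0,0,0,0,1,-0.3,0,0,0],
)

```text
time: 1.18
tool_pos: [0.4065, -0.1301, 0.2063]
tool_rot: [-3.138, 0.002, 0.347]
contact_force: [0.2, -0.4, -0.5]
opening: 0.0098
```

Request:
jog_arm(
  deltas=[0,1,-0.3,0,0,0,0,1,-0.3,0,0,0,0,1,-0.3,0,0,0],
)

```text
time: 1.43
tool_pos: [0.4063, -0.0305, 0.1764]
tool_rot: [-3.139, 0.002, 0.347]
contact_force: [0.4, 0.9, -0.0]
opening: 0.0003
```

Request:
jog_arm(
  deltas=[0,1,-0.3,0,0,0,0,1,-0.3,0,0,0,0,1,-0.3,0,0,0],
)

```text
time: 1.68
tool_pos: [0.4066, 0.0691, 0.1465]
tool_rot: [-3.14, 0.002, 0.347]
contact_force: [-0.4, -0.4, -0.4]
opening: 0.0005
```

Request:
jog_arm(
  deltas=[0,1,-0.3,0,0,0,0,1,-0.3,0,0,0,0,1,-0.3,0,0,0,0,1,-0.3,0,0,0],
)

```text
time: 2.02
tool_pos: [0.4067, 0.1692, 0.1163]
tool_rot: [-3.141, 0.002, 0.35]
contact_force: [-0.8, -1.7, 0.0]
opening: 0.0006
```

```bash
python3 - <<'E'
from h import *
t=snap("top","top1");s=snap("side","side1")
cv2.imwrite("pics/side1b.png",cv2.resize(s[150:384,200:512],None,fx=2.5,fy=2.5,interpolation=cv2.INTER_CUBIC))
# clean dark box mask in top
hsv=cv2.cvtColor(t,cv2.COLOR_BGR2HSV)
m=(hsv[...,1]<70)&(hsv[...,2]<120)
for a,c,k in blobs(m,1500,9000): print("grey top",a,c.round(1),rect("top",k,.066))
cv2.imwrite("pics/top1b.png",cv2.resize(t[140:384,200:460],None,fx=2.45,fy=2.45,interpolation=cv2.INTER_CUBIC))
E
```

```text
grey top 3298 [249.3 187.6] (array([588.8,  25.4]), array([214. , 151.2]), 80.4)
grey top 2203 [ 24.5 212.1] (array([503.1, 720.3]), array([265.9, 117.1]), 1.9)
grey top 2136 [ 15.8 322.2] (array([152.9, 725.7]), array([201.9, 119.6]), 3.4)
grey top 2463 [488.2 357.2] (array([  80.5, -717. ]), array([162. , 159.2]), 89.6)
```

View pics/side1b.png

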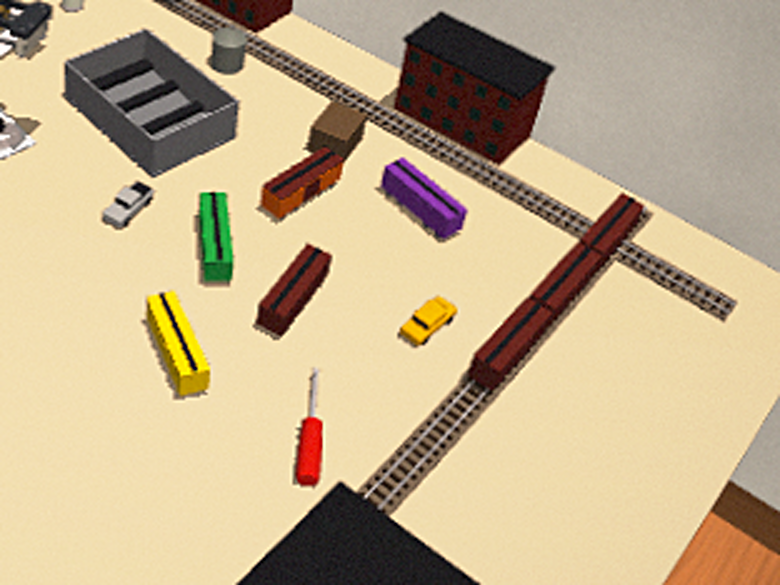

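View pics/top1b.png

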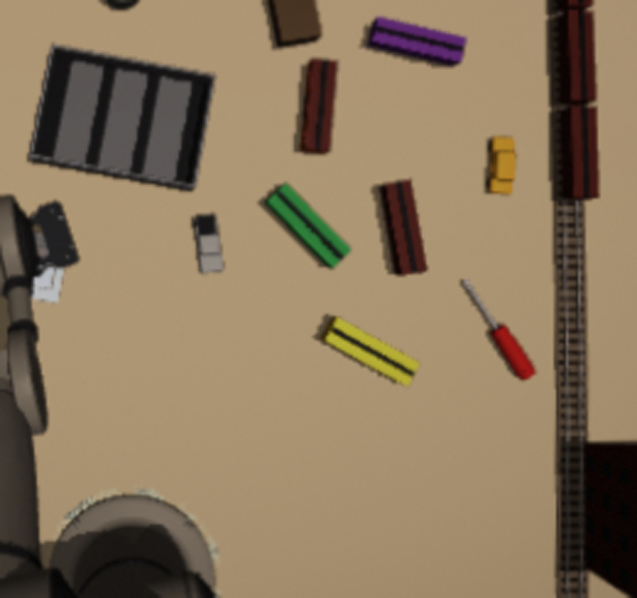

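The side view shows wagon_4 (orange sides, brown roof) near the shed and wagon_1 (brown) nearer the robot. There is no third wagon off the tracks. Next I press the bar key.

Request:
jog_arm(
  deltas=[0,0.22,-0.5,0,0,0,0,0.22,-0.5,0,0,0,0,0.22,-0.5,0,0,0],
)

```text
time: 2.37
tool_pos: [0.4065, 0.1872, 0.0658]
tool_rot: [-3.141, 0.005, 0.345]
contact_force: [-0.7, -0.7, -0.9]
opening: 0.0007
```

Request:
jog_arm(
  deltas=[0,0,-0.1,0,0,0,0,0,-0.18,0,0,0,0,0,-0.23,0,0,0,0,0,-0.26,0,0,0,0,0,-0.26,0,0,0],
)

```text
time: 2.78
tool_pos: [0.4084, 0.1873, 0.042]
tool_rot: [3.141, -0.0, 0.345]
contact_force: [0.5, -3.6, 4.5]
opening: 0.0003
```

Request:
jog_arm(
  deltas=[0,0,-0.03,0,0,0,0,0,-0.05,0,0,0,0,0,-0.05,0,0,0],
)

```text
time: 3.03
tool_pos: [0.4087, 0.1876, 0.0407]
tool_rot: [3.14, -0.003, 0.346]
contact_force: [-10.8, -8.9, 45.7]
opening: 0.0005
```

Request:
jog_arm(
  deltas=[0,0,0.3,0,0,0,0,0,0.3,0,0,0,-0.09,-0.53,0.3,0,0,0,-0.09,-0.53,0.3,0,0,0,-0.09,-0.53,0.3,0,0,0],
)

```text
time: 3.45
tool_pos: [0.3983, 0.1334, 0.0671]
tool_rot: [3.141, 0.0, 0.344]
contact_force: [0.6, 1.3, -0.2]
opening: 0.0004
```

Request:
jog_arm(
  deltas=[0,0,-0.1,0,0,0,0,0,-0.19,0,0,0,0,0,-0.25,0,0,0,0,0,-0.28,0,0,0,0,0,-0.28,0,0,0],
)

```text
time: 3.87
tool_pos: [0.3997, 0.1354, 0.0409]
tool_rot: [3.141, -0.002, 0.346]
contact_force: [-5.9, -4.2, 30.5]
opening: 0.0005
```

Round key is at its bottom. Now the square key.

Request:
jog_arm(
  deltas=[0,0,0.28,0,0,0,0,0,0.28,0,0,0,0.08,0.6,0.28,0,0,0,0.08,0.6,0.28,0,0,0],
)

```text
time: 4.2
tool_pos: [0.4084, 0.1971, 0.0675]
tool_rot: [-3.141, -0.003, 0.343]
contact_force: [0.5, 0.3, 0.3]
opening: 0.0003
```

Request:
jog_arm(
  deltas=[0.1,0.54,0,0,0,0,0.1,0.54,0,0,0,0,0.1,0.54,0,0,0,0],
)

```text
time: 4.45
tool_pos: [0.4176, 0.2521, 0.0667]
tool_rot: [-3.141, -0.002, 0.349]
contact_force: [-0.2, 0.3, -0.2]
opening: 0.0002
```

Request:
jog_arm(
  deltas=[0,0,-0.1,0,0,0,0,0,-0.19,0,0,0,0,0,-0.25,0,0,0,0,0,-0.28,0,0,0,0,0,-0.28,0,0,0],
)

```text
time: 4.87
tool_pos: [0.4163, 0.2481, 0.0409]
tool_rot: [-3.141, 0.001, 0.344]
contact_force: [-9.8, -2.3, 33.9]
opening: 0.0001
```

Request:
jog_arm(
  deltas=[0,0,0.6,0,0,0,0,0,0.6,0,0,0,0,0,0.6,0,0,0],
  claw=1,
)

```text
time: 5.12
tool_pos: [0.4189, 0.2488, 0.1016]
tool_rot: [3.142, -0.006, 0.344]
contact_force: [0.8, 1.2, -0.1]
opening: 0.0159
```

```bash
python3 - <<'E'
from h import *
# corner pixels: refine dark/grey box rim corners by lines; here wagon roofs & box by masks in both views
t=snap("top","top2");s=snap("side","side2")
for n,im in(("top",t),("side",s)):
    hsv=cv2.cvtColor(im,cv2.COLOR_BGR2HSV)
    red=((hsv[...,0]<22)|(hsv[...,0]>172))&(hsv[...,1]>130)&(hsv[...,2]>20)
    red=cv2.morphologyEx(red.astype(np.uint8),cv2.MORPH_CLOSE,np.ones((5,5)))
    for a,c,k in blobs(red,150,1500):
        q=cv2.minAreaRect(np.argwhere(k)[:,::-1].astype(np.float32));print(n,a,c.round(1),cv2.boxPoints(q).round(1).tolist())
    m=(hsv[...,1]<75)&(hsv[...,2]<135);m=cv2.morphologyEx(m.astype(np.uint8),cv2.MORPH_CLOSE,np.ones((3,3)))
    for a,c,k in blobs(m,1500,12000):
        h=cv2.convexHull(np.argwhere(k)[:,::-1].astype(np.int32));print(n,"grey",a,c.round(1),cv2.approxPolyDP(h,3,True).reshape(-1,2).tolist())
E
```

```text
top 925 [  3.9 133.3] [[-0.0, 87.0], [12.0, 87.0], [12.0, 223.0], [0.0, 223.0]]
top 1136 [134.9 111.7] [[84.9000015258789, 116.9000015258789], [85.19999694824219, 103.0999984741211], [201.3000030517578, 106.0], [200.89999389648438, 119.9000015258789]]
top 1327 [436.1 165.2] [[425.5, 106.0999984741211], [440.70001220703125, 105.80000305175781], [443.6000061035156, 220.0], [428.5, 220.3000030517578]]
top 317 [319.7 146.5] [[309.5, 138.39999389648438], [325.29998779296875, 134.89999389648438], [329.70001220703125, 154.60000610351562], [313.8999938964844, 158.10000610351562]]
top 434 [329.5 183.2] [[321.79998779296875, 201.1999969482422], [325.3999938964844, 163.6999969482422], [337.20001220703125, 164.89999389648438], [333.6000061035156, 202.3000030517578]]
top 234 [404.4 207. ] [[398.70001220703125, 217.89999389648438], [400.1000061035156, 195.5], [410.70001220703125, 196.1999969482422], [409.29998779296875, 218.60000610351562]]
top 162 [ 57.3 223.7] [[51.79999923706055, 251.0], [55.29999923706055, 198.60000610351562], [61.400001525878906, 199.0], [58.0, 251.39999389648438]]
top 442 [3
[... 1644 characters left out ...]
[334.3999938964844, 254.3000030517578], [310.8999938964844, 285.0]]
side 190 [370.4 278.5] [[358.5, 281.5], [374.5, 265.5], [382.5, 273.5], [366.5, 289.5]]
side 247 [323.4 330.4] [[317.20001220703125, 342.6000061035156], [320.5, 315.70001220703125], [330.1000061035156, 316.8999938964844], [326.79998779296875, 343.79998779296875]]
side 1264 [492.8 367.4] [[465.0, 343.0], [511.0, 343.0], [511.0, 383.0], [465.0, 383.0]]
side grey 2469 [265.9 113.5] [[321, 124], [307, 132], [266, 140], [231, 119], [232, 84], [288, 92]]
side grey 2397 [259.9 190.7] [[293, 205], [260, 220], [225, 188], [226, 175], [258, 162], [294, 190]]
side grey 2011 [340.6 369.5] [[390, 383], [295, 383], [336, 343], [357, 345]]
```

```bash
python3 - <<'E'
from h import *
t=cv2.imread("pics/top2.png");s=cv2.imread("pics/side2.png")
for a,b in [((212,204),(226,175)),((221,158),(258,162)),((287,170),(294,190))]: 
    p,g=tri(a,b);print("boxcorner",p.round(4),round(g,4))
print("top plane corners",plane("top",[(287,170),(277,217),(212,204),(221,158)],.066).round(4).tolist())
# reproject the box rim with a hypothesised pose vs. measured
for nm,tr,sr in(("w4",(318,160,342,206),(298,180,356,246)),("w1",(350,210,380,256),(294,240,340,290))):
    out=[]
    for im,(x0,y0,x1,y1) in((t,tr),(s,sr)):
        c=im[y0:y1,x0:x1];hsv=cv2.cvtColor(c,cv2.COLOR_BGR2HSV);v=c.max(2)
        red=((hsv[...,0]<22)|(hsv[...,0]>172))&(hsv[...,1]>130)&(hsv[...,2]>20)
        full=cv2.erode(cv2.morphologyEx(red.astype(np.uint8),cv2.MORPH_CLOSE,np.ones((7,7))),np.ones((3,3)))>0
        k=full&(v<38)
        bb=sorted(blobs(k,8,500),key=lambda b:-b[0]);print(nm,[(b[0],b[1].round(1).tolist()) for b in bb[:4]])
        yx=np.argwhere(bb[0][2])[:,::-1]+[x0,y0]
        (vx,vy,cx,cy)=cv2.fitLine(yx.astype(np.float32),cv2.DIST_L2,0,.01,.01).ravel()
        pr=(yx-[cx,cy])@[vx,vy];out.append([np.array([cx,cy])+f*np.array([vx,vy]) for f in(pr.min(),pr.max())])
        out[-1]=sorted(out[-1],key=lambda p:p[1])
    ps=[tri(a,b) for a,b in zip(*out)];m=(ps[0][0]+ps[1][0])/2;d=ps[0][0]-ps[1][0]
    print(nm,[ (p.round(4).tolist(),round(g,4)) for p,g in ps],"centre",m.round(4),"len",np.hypot(*d[:2]).round(4),"yaw",np.degrees(np.arctan2(d[1],d[0])).round(1), "topplane",plane("top",out[0],.046).round(4).tolist())
E
```

```text
boxcorner [0.5348 0.1394 0.0632] 0.0005
boxcorner [0.6794 0.1176 0.0613] 0.0036
boxcorner [ 0.6444 -0.0891  0.0661] 0.0061
top plane corners [[0.6466, -0.0912], [0.4988, -0.0624], [0.5343, 0.1393], [0.6797, 0.116]]
w4 [(53, [12.5, 22.8])]
w4 [(42, [22.1, 38.6])]
w4 [([0.6668, -0.2361, 0.0498], np.float64(0.0014)), ([0.5567, -0.2259, 0.0471], np.float64(0.0028))] centre [ 0.6117 -0.231   0.0484] len 0.1106 yaw -5.3 topplane [[0.667, -0.2364], [0.5578, -0.2271]]
w1 [(54, [15.7, 23.1])]
w1 [(47, [23.3, 21.6])]
w1 [([0.5083, -0.3323, 0.0463], np.float64(0.0048)), ([0.4046, -0.3507, 0.0447], np.float64(0.0047))] centre [ 0.4565 -0.3415  0.0455] len 0.1053 yaw 10.0 topplane [[0.51, -0.3342], [0.4062, -0.3521]]
```

```bash
python3 - <<'E'
from h import *
from scipy.ndimage import map_coordinates
ims=[cv2.imread(f"pics/top{i}.png").astype(float).mean(2) for i in(0,2)]
I=np.mean(ims,0)
c0=np.array([.591,.0247]);yaw=np.radians(-9.6);ex=np.array([np.cos(yaw),np.sin(yaw)]);ey=np.array([-ex[1],ex[0]])
off=np.arange(-.012,.0141,.001)
def prof(n,half,sp,z):
    t_=ey if n is ex or (n==-ex).all() else ex
    P=[]
    for o in off:
        pts=np.array([c0+n*(half+o)+t_*u for u in np.linspace(-sp,sp,41)])
        uv=proj("top",np.c_[pts,np.full(41,z)]);P.append(map_coordinates(I,[uv[:,1],uv[:,0]],order=1).mean())
    return np.array(P)
for nm,n,h,sp in(("far",ex,.074,.09),("near",-ex,.074,.09),("left",ey,.107,.06),("right",-ey,.107,.06)):
    for z in((.066,0.) if nm=="near" else (.066,)):
        print(nm,z,prof(n,h,sp,z).round().astype(int).tolist())
print((off*1000).round().astype(int).tolist())
# edge angle: split halves
E
```

```text
far 0.066 [23, 21, 21, 22, 24, 28, 35, 45, 57, 70, 83, 97, 109, 119, 128, 135, 140, 143, 144, 145, 145, 146, 146, 146, 146, 146, 146]
near 0.066 [66, 66, 66, 66, 66, 66, 68, 71, 72, 71, 66, 59, 52, 47, 45, 50, 62, 79, 98, 114, 126, 134, 140, 144, 145, 146, 146]
near 0.0 [69, 72, 74, 73, 68, 62, 55, 49, 45, 46, 54, 68, 86, 103, 117, 128, 135, 141, 144, 145, 146, 146, 146, 146, 146, 146, 146]
left 0.066 [20, 20, 22, 24, 28, 34, 44, 57, 70, 78, 82, 86, 94, 108, 121, 131, 138, 142, 144, 145, 146, 146, 146, 146, 146, 146, 146]
right 0.066 [12, 11, 10, 11, 13, 17, 25, 34, 46, 60, 76, 92, 105, 116, 125, 134, 140, 143, 145, 146, 146, 146, 146, 146, 146, 146, 146]
[-12, -11, -10, -9, -8, -7, -6, -5, -4, -3, -2, -1, 0, 1, 2, 3, 4, 5, 6, 7, 8, 9, 10, 11, 12, 13, 14]
```

Request:
jog_arm(
  deltas=[0.2,-1,0.8,0,0,-0.276,0.2,-1,0.8,0,0,-0.276,0.2,-1,0.8,0,0,-0.276,0.2,-1,0.8,0,0,-0.276,0.2,-1,0.8,0,0,-0.276],
  claw=0.65,
)

```text
time: 5.63
tool_pos: [0.4375, 0.147, 0.1785]
tool_rot: [3.141, -0.0, -0.094]
contact_force: [0.3, 1.1, -0.4]
opening: 0.0568
```

Request:
jog_arm(
  deltas=[0.6,-1,0,0,0,0,0.6,-1,0,0,0,0,0.6,-1,0,0,0,0],
)

```text
time: 5.88
tool_pos: [0.4967, 0.048, 0.1764]
tool_rot: [3.141, 0.004, -0.084]
contact_force: [0.9, -0.1, 0.5]
opening: 0.0595
```

Request:
jog_arm(
  deltas=[0.6,-1,0,0,0,0,0.6,-1,0,0,0,0,0.6,-1,0,0,0,0],
)

```text
time: 6.13
tool_pos: [0.557, -0.0526, 0.1758]
tool_rot: [-3.141, 0.004, -0.086]
contact_force: [0.9, 0.0, -0.5]
opening: 0.0595
```

Request:
jog_arm(
  deltas=[0.5,-1,0,0,0,0,0.5,-1,0,0,0,0,0.5,-1,0,0,0,0],
)

```text
time: 6.38
tool_pos: [0.6071, -0.1532, 0.1752]
tool_rot: [-3.141, 0.004, -0.086]
contact_force: [0.7, 0.3, -0.2]
opening: 0.0599
```

Request:
jog_arm(
  deltas=[0,-0.8,0,0,0,0,0,-0.8,0,0,0,0,0,-0.8,0,0,0,0,0,-0.8,0,0,0,0],
)

```text
time: 6.72
tool_pos: [0.6058, -0.2319, 0.175]
tool_rot: [-3.139, 0.005, -0.089]
contact_force: [0.9, 0.6, -0.3]
opening: 0.0595
```

```bash
cat >> h.py <<'E'
def stripe(im,n,roi,z):
    x0,y0,x1,y1=roi;c=im[y0:y1,x0:x1];hsv=cv2.cvtColor(c,cv2.COLOR_BGR2HSV)
    red=((hsv[...,0]<22)|(hsv[...,0]>172))&(hsv[...,1]>130)&(hsv[...,2]>20)
    k=(cv2.erode(cv2.morphologyEx(red.astype(np.uint8),cv2.MORPH_CLOSE,np.ones((7,7))),np.ones((3,3)))>0)&(c.max(2)<38)
    b=max(blobs(k,5,500),key=lambda b:b[0]);return b[0],plane(n,b[1]+[x0,y0],z)[0]
E
python3 - <<'E'
from h import *
s=snap("side","side3");o=robot.observe();print(o["tool_pos"].round(4),o["tool_rot"].round(3),o["opening"])
print(stripe(s,"side",(298,180,356,246),.046),stripe(s,"side",(294,240,340,290),.046))
s2=cv2.imread("pics/side2.png");print(stripe(s2,"side",(298,180,356,246),.046),stripe(s2,"side",(294,240,340,290),.046))
E
```

```text
[ 0.606  -0.2304  0.1756] [-3.139  0.004 -0.087] 0.059986686440595856
(40, array([ 0.6026422 , -0.22853409])) (27, array([ 0.46990718, -0.33738709]))
(42, array([ 0.60950529, -0.22891519])) (47, array([ 0.45355882, -0.34041387]))
```

Request:
jog_arm(
  deltas=[0.06,0,-1,0,0,0,0.06,0,-1,0,0,0,0.06,0,-1,0,0,0],
)

```text
time: 7.02
tool_pos: [0.6103, -0.227, 0.0723]
tool_rot: [-3.138, 0.009, -0.084]
contact_force: [-0.8, 0.9, -1.0]
opening: 0.0597
```

Request:
jog_arm(
  deltas=[0,0,-0.3,0,0,0,0,0,-0.5,0,0,0,0,0,-0.5,0,0,0],
)

```text
time: 7.27
tool_pos: [0.6098, -0.2269, 0.0227]
tool_rot: [-3.137, 0.01, -0.084]
contact_force: [-1.7, 0.1, -0.8]
opening: 0.0598
```

Request:
jog_arm(
  deltas=[0,0,0,0,0,0,0,0,0,0,0,0,0,0,0,0,0,0,0,0,0,0,0,0,0,0,0,0,0,0],
  claw=0.2,
  newtons=20,
)

```text
time: 7.68
tool_pos: [0.6138, -0.2311, 0.0304]
tool_rot: [3.141, -0.003, -0.088]
contact_force: [0.6, 0.6, 2.9]
opening: 0.0339
```

Request:
jog_arm(
  deltas=[0,0,0.5,0,0,0,0,0,1,0,0,0,0,0,1,0,0,0,0,0,1,0,0,0],
)

```text
time: 8.02
tool_pos: [0.6156, -0.2323, 0.1352]
tool_rot: [3.137, -0.01, -0.088]
contact_force: [0.6, 0.2, -0.6]
opening: 0.0336
```

Request:
jog_arm(
  deltas=[0,0.9,0,0,0,0,0,0.9,0,0,0,0,0,0.9,0,0,0,0],
)

```text
time: 8.27
tool_pos: [0.6117, -0.135, 0.1277]
tool_rot: [-3.138, 0.003, -0.085]
contact_force: [0.9, 0.2, -1.2]
opening: 0.0336
```

Request:
jog_arm(
  deltas=[-0.1,0.9,0,0,0,-0.05,-0.1,0.9,0,0,0,-0.05,-0.1,0.9,0,0,0,-0.05],
)

```text
time: 8.52
tool_pos: [0.601, -0.045, 0.1276]
tool_rot: [-3.139, 0.004, -0.163]
contact_force: [0.0, -0.2, -1.4]
opening: 0.0337
```

Request:
jog_arm(
  deltas=[-0.1,0.76,0,0,0,0,-0.1,0.76,0,0,0,0,-0.1,0.76,0,0,0,0,-0.1,0.76,0,0,0,0,-0.1,0.76,0,0,0,0],
)

```text
time: 8.93
tool_pos: [0.5928, 0.0246, 0.1283]
tool_rot: [3.141, 0.001, -0.165]
contact_force: [-0.1, -0.8, -1.4]
opening: 0.0338
```

```bash
python3 - <<'E'
from h import *
s=snap("side","side4");t=snap("top","top4");o=robot.observe();print(o["tool_pos"].round(4),o["tool_rot"].round(3),o["opening"],o["contact_force"].round(1))
cv2.imwrite("pics/side4b.png",np.hstack([cv2.resize(s[90:250,170:370],(500,400),interpolation=cv2.INTER_CUBIC)]))
E
```

```text
[0.593  0.0237 0.1284] [ 3.141  0.    -0.167] 0.03399779562132209 [-0.1  0.4 -0.5]
```

View pics/side4b.png

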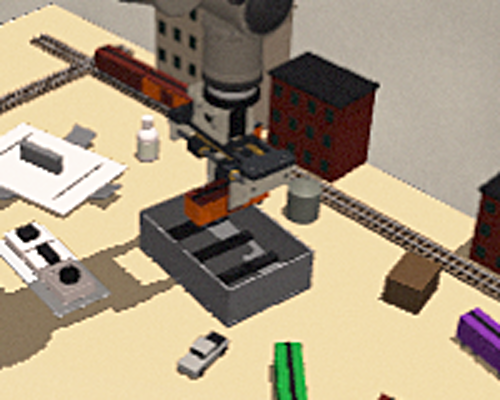

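Request:
jog_arm(
  deltas=[0,0.01,-0.4,0,0,0,0,0.01,-0.7,0,0,0,0,0.01,-0.88,0,0,0,0,0.01,-0.88,0,0,0,0,0.01,-0.88,0,0,0],
)

```text
time: 9.45
tool_pos: [0.5927, 0.0249, 0.0401]
tool_rot: [3.141, 0.002, -0.168]
contact_force: [-0.4, 0.3, -0.3]
opening: 0.0339
```

Request:
jog_arm(
  deltas=[0,0,-0.05,0,0,0,0,0,-0.08,0,0,0,0,0,-0.08,0,0,0],
)

```text
time: 9.7
tool_pos: [0.5941, 0.0256, 0.0341]
tool_rot: [-3.142, -0.003, -0.167]
contact_force: [1.0, -2.0, 0.6]
opening: 0.0342
```

Request:
jog_arm(
  deltas=[0,0,-0.02,0,0,0,0,0,-0.02,0,0,0],
)

```text
time: 9.87
tool_pos: [0.5941, 0.0257, 0.034]
tool_rot: [3.141, -0.004, -0.166]
contact_force: [-5.0, -1.3, 16.4]
opening: 0.0343
```

Request:
jog_arm(
  deltas=[0,0,0.01,0,0,0,0,0,0.01,0,0,0,0,0,0.01,0,0,0,0,0,0.3,0,0,0,0,0,0.6,0,0,0],
  claw=0.65,
)

```text
time: 10.28
tool_pos: [0.5915, 0.0262, 0.0894]
tool_rot: [3.141, 0.005, -0.166]
contact_force: [1.1, 0.2, 0.6]
opening: 0.0586
```

Request:
jog_arm(
  deltas=[0,0,0.6,0,0,0,0,0,0.6,0,0,0],
)

```text
time: 10.45
tool_pos: [0.5947, 0.026, 0.1554]
tool_rot: [-3.141, -0.006, -0.166]
contact_force: [1.1, -0.0, 0.7]
opening: 0.0598
```

Request:
jog_arm(
  deltas=[-0.4,-1,0,0,0,0.11,-0.4,-1,0,0,0,0.11,-0.4,-1,0,0,0,0.11],
)

```text
time: 10.7
tool_pos: [0.5519, -0.0759, 0.1511]
tool_rot: [3.14, -0.0, 0.01]
contact_force: [0.4, 1.0, -0.4]
opening: 0.0596
```

Request:
jog_arm(
  deltas=[-0.4,-1,0,0,0,0.11,-0.4,-1,0,0,0,0.11,-0.4,-1,0,0,0,0.11],
)

```text
time: 10.95
tool_pos: [0.5116, -0.1765, 0.1507]
tool_rot: [3.141, 0.0, 0.182]
contact_force: [0.7, -0.6, -0.4]
opening: 0.0599
```

```bash
python3 - <<'E'
from h import *
s=snap("side","side5");t=snap("top","top5");o=robot.observe();print(o["tool_pos"].round(4),o["tool_rot"].round(3),o["opening"],o["contact_force"].round(1))
for f in("2","5"):
    t=cv2.imread(f"pics/top{f}.png");s=cv2.imread(f"pics/side{f}.png")
    for im,n,r in((t,"top",(340,200,390,262)),(s,"side",(290,235,345,295))):
        try: print(f,n,stripe(im,n,r,.046))
        except Exception as e: print(f,n,e)
t=cv2.imread("pics/top5.png")
cv2.imwrite("pics/top5b.png",cv2.resize(t[140:270,190:400],None,fx=3.5,fy=3.5,interpolation=cv2.INTER_CUBIC))
E
```

```text
[ 0.5116 -0.1776  0.1507] [3.141 0.    0.174] 0.05962084223524017 [-0.1  0.8 -0.4]
2 top (54, array([ 0.45597534, -0.34346686]))
2 side (47, array([ 0.45355882, -0.34041387]))
5 top (24, array([ 0.42904171, -0.34835371]))
5 side (46, array([ 0.45178154, -0.34078882]))
```

View pics/top5b.png

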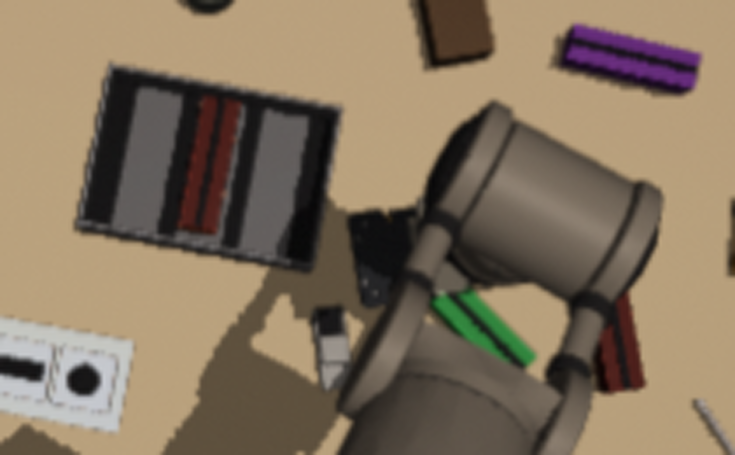

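The middle lane holds wagon_4, upright and aligned with the ribs, and wagon_1 has not moved. Fetching wagon_1.

Request:
jog_arm(
  deltas=[-0.25,-0.8,0,0,0,0,-0.25,-0.8,0,0,0,0,-0.25,-0.8,0,0,0,0],
)

```text
time: 11.3
tool_pos: [0.4869, -0.2591, 0.1508]
tool_rot: [3.139, 0.0, 0.175]
contact_force: [0.3, 0.1, 0.1]
opening: 0.0597
```

Request:
jog_arm(
  deltas=[-0.3,-0.84,-0.6,0,0,0,-0.3,-0.84,-0.6,0,0,0,-0.3,-0.84,-0.6,0,0,0,-0.3,-0.84,-0.6,0,0,0],
)

```text
time: 11.63
tool_pos: [0.4559, -0.3396, 0.0875]
tool_rot: [-3.138, 0.003, 0.176]
contact_force: [-0.7, 0.0, -0.0]
opening: 0.0599
```

Request:
jog_arm(
  deltas=[0,0,-0.3,0,0,0,0,0,-0.55,0,0,0,0,0,-0.64,0,0,0,0,0,-0.64,0,0,0],
)

```text
time: 11.97
tool_pos: [0.4576, -0.3359, 0.0249]
tool_rot: [-3.138, 0.003, 0.18]
contact_force: [-1.1, 0.7, 0.9]
opening: 0.0594
```

Request:
jog_arm(
  deltas=[0,0,0,0,0,0,0,0,0,0,0,0,0,0,0,0,0,0,0,0,0,0,0,0,0,0,0,0,0,0],
  claw=0.2,
  newtons=20,
)

```text
time: 12.38
tool_pos: [0.4589, -0.3389, 0.0282]
tool_rot: [3.138, -0.002, 0.179]
contact_force: [1.3, -0.6, 4.9]
opening: 0.034
```

Request:
jog_arm(
  deltas=[0,0,0.5,0,0,0,0,0,1,0,0,0,0,0,1,0,0,0,0,0,1,0,0,0],
)

```text
time: 12.72
tool_pos: [0.4599, -0.3396, 0.1318]
tool_rot: [3.134, -0.005, 0.179]
contact_force: [1.1, 0.6, -1.9]
opening: 0.0337
```

Request:
jog_arm(
  deltas=[0.4,1,0,0,0,-0.11,0.4,1,0,0,0,-0.11,0.4,1,0,0,0,-0.11],
)

```text
time: 12.97
tool_pos: [0.4976, -0.235, 0.1256]
tool_rot: [-3.139, 0.002, 0.003]
contact_force: [-0.5, 0.1, -1.8]
opening: 0.0339
```

Request:
jog_arm(
  deltas=[0.4,1,0,0,0,-0.11,0.4,1,0,0,0,-0.11,0.4,1,0,0,0,-0.11],
)

```text
time: 13.22
tool_pos: [0.5378, -0.1345, 0.1255]
tool_rot: [-3.14, 0.002, -0.169]
contact_force: [0.2, 0.8, -1.6]
opening: 0.0338
```

Request:
jog_arm(
  deltas=[0.43,1,0,0,0,0,0.43,1,0,0,0,0,0.43,1,0,0,0,0,0.43,1,0,0,0,0,0.43,1,0,0,0,0],
)

```text
time: 13.63
tool_pos: [0.5803, -0.0364, 0.1254]
tool_rot: [3.141, 0.003, -0.163]
contact_force: [0.3, -0.2, -1.0]
opening: 0.034
```

```bash
python3 - <<'E'
from h import *
o=robot.observe();print(o["tool_pos"].round(4),o["tool_rot"].round(3),o["opening"],o["contact_force"].round(1))
E
```

```text
[ 0.5803 -0.0364  0.1254] [ 3.141e+00  3.000e-03 -1.630e-01] 0.03404874048049304 [ 0.3 -0.2 -1. ]
```

Request:
jog_arm(
  deltas=[0.01,0.02,-0.2,0,0,0,0.01,0.02,-0.5,0,0,0,0.01,0.02,-0.75,0,0,0,0.01,0.02,-0.88,0,0,0,0.01,0.02,-0.88,0,0,0],
)

```text
time: 14.05
tool_pos: [0.5787, -0.037, 0.0348]
tool_rot: [3.141, 0.008, -0.168]
contact_force: [-1.2, 0.4, -1.7]
opening: 0.0341
```

Request:
jog_arm(
  deltas=[0,0,-0.04,0,0,0,0,0,-0.06,0,0,0,0,0,-0.06,0,0,0],
)

```text
time: 14.3
tool_pos: [0.5823, -0.0365, 0.0333]
tool_rot: [3.141, -0.001, -0.167]
contact_force: [0.2, 0.1, -0.8]
opening: 0.0338
```

Request:
jog_arm(
  deltas=[0,0,-0.02,0,0,0,0,0,-0.02,0,0,0],
)

```text
time: 14.47
tool_pos: [0.5827, -0.0364, 0.0321]
tool_rot: [3.141, -0.002, -0.166]
contact_force: [-1.1, -0.6, 3.6]
opening: 0.0339
```

Request:
jog_arm(
  deltas=[0,0,-0.01,0,0,0,0,0,-0.01,0,0,0],
)

```text
time: 14.63
tool_pos: [0.5828, -0.0363, 0.0321]
tool_rot: [3.141, -0.003, -0.166]
contact_force: [-4.2, -1.3, 11.7]
opening: 0.0339
```

Request:
jog_arm(
  deltas=[0,0.01,0,0,0,0,0,0.01,0,0,0,0,0,0.01,0,0,0,0,0,0.01,0,0,0,0],
  claw=0.46,
)

```text
time: 14.97
tool_pos: [0.582, -0.0349, 0.0298]
tool_rot: [3.142, -0.0, -0.166]
contact_force: [0.5, 0.3, -0.4]
opening: 0.0425
```

Request:
jog_arm(
  deltas=[0,0,0.3,0,0,0,0,0,0.7,0,0,0,0,0,1,0,0,0,0,0,1,0,0,0],
)

```text
time: 15.3
tool_pos: [0.5855, -0.0355, 0.1363]
tool_rot: [3.141, -0.012, -0.166]
contact_force: [1.9, -0.1, 0.9]
opening: 0.042
```

Request:
jog_arm(
  deltas=[-0.3,1,0.4,0,0,0.4,-0.3,1,0.4,0,0,0.4,-0.3,1,0.4,0,0,0.4,-0.3,1,0.4,0,0,0.4,-0.3,1,0.4,0,0,0.4],
)

```text
time: 15.72
tool_pos: [0.5517, 0.0669, 0.1702]
tool_rot: [3.141, -0.001, 0.468]
contact_force: [-0.1, 0.5, -0.3]
opening: 0.0424
```

Request:
jog_arm(
  deltas=[0,1,0,0,0,0.4,0,1,0,0,0,0.4,0,1,0,0,0,0.4,0,1,0,0,0,0.4,0,1,0,0,0,0.4],
)

```text
time: 16.13
tool_pos: [0.5515, 0.1667, 0.169]
tool_rot: [-3.141, 0.0, 1.093]
contact_force: [-0.2, -0.3, -0.3]
opening: 0.0423
```

```bash
python3 - <<'E'
from h import *
s=snap("side","side6");t=snap("top","top6");o=robot.observe();print(o["tool_pos"].round(4),o["tool_rot"].round(3),o["opening"],o["contact_force"].round(1))
hsv=cv2.cvtColor(t,cv2.COLOR_BGR2HSV)
white=(hsv[...,1]<40)&(hsv[...,2]>140)
for a,c,m in blobs(white,1500,20000): print(a,c.round(1),rect("top",m,.013))
A=cv2.resize(t[140:240,80:320],(720,300),interpolation=cv2.INTER_CUBIC);B=cv2.resize(s[80:230,130:330],(400,300),interpolation=cv2.INTER_CUBIC)
cv2.imwrite("pics/v6.png",np.vstack([A,np.hstack([B,np.zeros((300,320,3),np.uint8)])]))
E
```

```text
[0.5517 0.1655 0.1691] [-3.141e+00  1.000e-03  1.086e+00] 0.04272127934211116 [0.7 0.1 0.5]
2097 [127.  198.9] (array([551.7, 417.6]), array([156.3, 165.1]), 10.0)
```

View pics/v6.png

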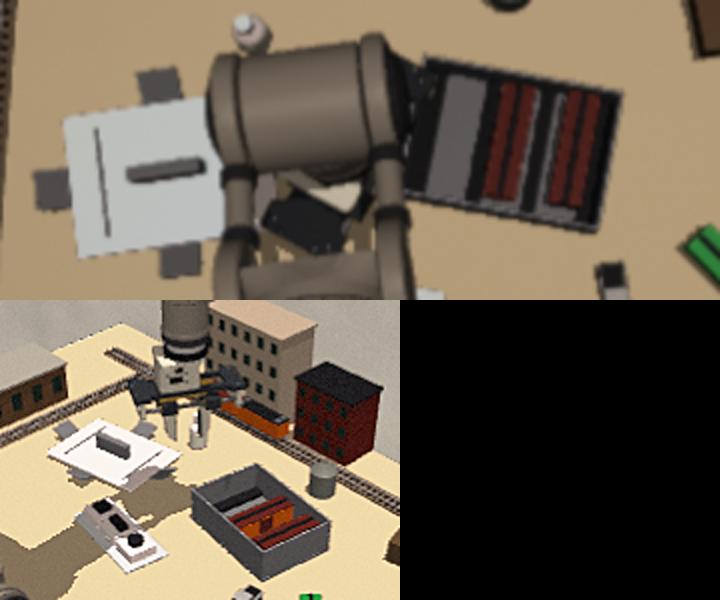

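Both wagons stand upright in their lanes, at about (510,140) and (575,150) in the top crop, and the lid has not moved. I check the handle's height from two views, then go to it.

```bash
python3 - <<'E'
from h import *
t=cv2.imread("pics/top6.png");s=cv2.imread("pics/side6.png")
out=[]
for im,(x0,y0,x1,y1) in((t,(118,188,152,204)),(s,(172,142,204,162))):
    c=im[y0:y1,x0:x1];k=c.max(2)<115
    b=max(blobs(k,15,400),key=lambda b:b[0]);print(b[0],b[1]+[x0,y0]);yx=np.argwhere(b[2])[:,::-1]+[x0,y0]
    print(cv2.boxPoints(cv2.minAreaRect(yx.astype(np.float32))).round(1).tolist());out.append(b[1]+[x0,y0])
print(tri(*out))
hs=proj("side",[(.556+a*np.cos(.175)-b*np.sin(.175),.389+a*np.sin(.175)+b*np.cos(.175),.045) for a in(-.008,.008) for b in(-.04,.04)]);print("expected side top-face corners",hs.round(1).tolist())
E
```

```text
146 [135.  196.5]
[[121.5999984741211, 195.6999969482422], [147.5, 191.6999969482422], [148.39999389648438, 197.3000030517578], [122.5, 201.3000030517578]]
108 [185.90740741 153.38888889]
[[175.6999969482422, 152.0], [178.60000610351562, 145.8000030517578], [195.89999389648438, 153.89999389648438], [193.0, 160.10000610351562]]
(array([0.55563445, 0.39307265, 0.02348068]), np.float64(0.0032892935041095674))
expected side top-face corners [[193.2, 153.5], [177.7, 146.9], [195.8, 151.6], [180.4, 145.1]]
```

Request:
jog_arm(
  deltas=[0,1,0,0,0,0.4,0,1,0,0,0,0.4,0,1,0,0,0,0.4,0,1,0,0,0,0.4,0,1,0,0,0,0.4],
  claw=0.5,
)

```text
time: 16.65
tool_pos: [0.5516, 0.2663, 0.169]
tool_rot: [-3.141, 0.0, 1.712]
contact_force: [0.7, -1.0, 1.0]
opening: 0.0455
```

Request:
jog_arm(
  deltas=[0.04,1,0,0,0,0.02,0.04,1,0,0,0,0.02,0.04,1,0,0,0,0.02],
)

```text
time: 16.9
tool_pos: [0.5556, 0.3688, 0.1694]
tool_rot: [3.141, -0.002, 1.737]
contact_force: [-0.7, -0.8, -0.4]
opening: 0.0458
```

Request:
jog_arm(
  deltas=[0,0.24,-0.8,0,0,0,0,0.24,-0.8,0,0,0,0,0.24,-0.8,0,0,0,0,0.24,-0.8,0,0,0],
)

```text
time: 17.23
tool_pos: [0.5544, 0.3882, 0.0869]
tool_rot: [-3.136, 0.002, 1.738]
contact_force: [0.0, -0.2, 1.1]
opening: 0.0465
```

Request:
jog_arm(
  deltas=[0.01,0,-0.3,0,0,0,0.01,0,-0.5,0,0,0,0.01,0,-0.58,0,0,0,0.01,0,-0.58,0,0,0],
)

```text
time: 17.57
tool_pos: [0.5573, 0.3881, 0.0321]
tool_rot: [-3.141, 0.0, 1.738]
contact_force: [-1.1, -0.0, -0.1]
opening: 0.0464
```

Request:
jog_arm(
  deltas=[0,0,0,0,0,0,0,0,0,0,0,0,0,0,0,0,0,0,0,0,0,0,0,0,0,0,0,0,0,0],
  claw=0,
  newtons=40,
)

```text
time: 17.98
tool_pos: [0.5573, 0.3893, 0.0328]
tool_rot: [3.14, -0.0, 1.74]
contact_force: [-3.2, 0.3, 3.2]
opening: 0.0174
```

Request:
jog_arm(
  deltas=[0,0,0,0,0,0,0,0,0.5,0,0,0,0,0,1,0,0,0,0,0,1,0,0,0,0,0,1,0,0,0],
)

```text
time: 18.4
tool_pos: [0.5592, 0.3904, 0.1373]
tool_rot: [3.132, -0.003, 1.74]
contact_force: [1.1, 1.0, -2.2]
opening: 0.0158
```

Request:
jog_arm(
  deltas=[0,0,0.3,0,0,0,0,0,0.3,0,0,0,0,0,0.3,0,0,0],
)

```text
time: 18.65
tool_pos: [0.5572, 0.3892, 0.1611]
tool_rot: [3.141, -0.0, 1.74]
contact_force: [0.6, 0.1, -4.3]
opening: 0.0154
```

```bash
python3 - <<'E'
from h import *
t=snap("top","top7");s=snap("side","side7")
o=robot.observe();print(o["tool_pos"].round(4),o["tool_rot"].round(3),o["opening"],o["contact_force"].round(1),o["torque"].round(2))
cv2.imwrite("pics/v7.png",np.vstack([cv2.resize(t[150:250,60:260],(600,300)),cv2.resize(s[80:200,130:370],(600,300))]))
E
```

```text
[0.5561 0.3886 0.159 ] [-3.138e+00  1.000e-03  1.740e+00] 0.015630592163138887 [ 1.  -0.4 -4. ] [-0.06 -0.11 -0.  ]
```

View pics/v7.png

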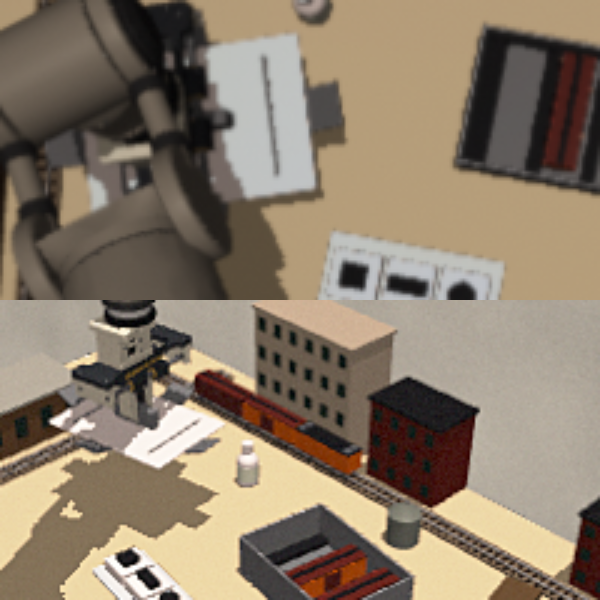

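Request:
jog_arm(
  deltas=[0.1,-1,0,0,0,-0.1,0.1,-1,0,0,0,-0.1,0.1,-1,0,0,0,-0.1,0.1,-1,0,0,0,-0.1],
)

```text
time: 19.08
tool_pos: [0.5668, 0.2845, 0.1593]
tool_rot: [-3.138, 0.003, 1.579]
contact_force: [0.9, 0.4, -2.6]
opening: 0.0155
```

Request:
jog_arm(
  deltas=[0.1,-1,0,0,0,-0.115,0.1,-1,0,0,0,-0.115,0.1,-1,0,0,0,-0.115,0.1,-1,0,0,0,-0.115],
)

```text
time: 19.42
tool_pos: [0.5768, 0.1854, 0.1599]
tool_rot: [-3.139, 0.002, 1.399]
contact_force: [-0.3, 0.7, -4.0]
opening: 0.0161
```

Request:
jog_arm(
  deltas=[0.1,-1,0,0,0,0,0.1,-1,0,0,0,0,0.1,-1,0,0,0,0,0.1,-1,0,0,0,0],
)

```text
time: 19.75
tool_pos: [0.587, 0.0862, 0.1602]
tool_rot: [-3.14, 0.001, 1.399]
contact_force: [-0.2, 0.5, -3.0]
opening: 0.0157
```

Request:
jog_arm(
  deltas=[0.05,-0.5,-0.2,0,0,0,0.05,-0.65,-0.4,0,0,0,0.05,-0.65,-0.4,0,0,0,0.05,-0.65,-0.4,0,0,0,0.05,-0.65,-0.4,0,0,0],
)

```text
time: 20.17
tool_pos: [0.5919, 0.0256, 0.121]
tool_rot: [-3.14, -0.001, 1.403]
contact_force: [0.1, 0.3, -2.7]
opening: 0.0159
```

```bash
python3 - <<'E'
from h import *
t=snap("top","top8");s=snap("side","side8")
o=robot.observe();print(o["tool_pos"].round(4),o["tool_rot"].round(3),o["opening"],o["contact_force"].round(1),o["torque"].round(2))
hsv=cv2.cvtColor(t,cv2.COLOR_BGR2HSV)
white=(hsv[...,1]<40)&(hsv[...,2]>140)
for a,c,m in blobs(white,500,20000): print(a,c.round(1),rect("top",m,o["tool_pos"][2]-.019))
cv2.imwrite("pics/v8.png",np.vstack([cv2.resize(t[140:240,170:330],(480,300)),cv2.resize(s[120:240,180:340],(400,300))[:,:480] if 0 else cv2.resize(s[120:240,180:372],(480,300))]))
E
```

```text
[0.5924 0.0258 0.1221] [ 3.141e+00 -1.000e-03  1.404e+00] 0.015809999993567435 [-0.2 -1.1 -2.8] [-0.07 -0.13 -0.01]
711 [183.6 242.4] (array([413.5, 214.4]), array([102.8,  78.4]), 81.0)
```

View pics/v8.png

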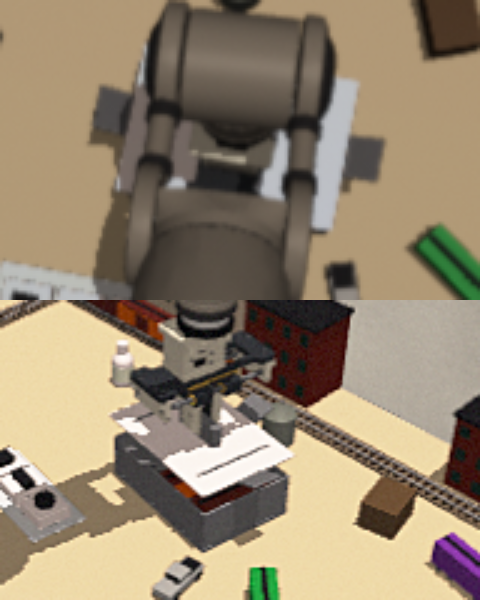

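```bash
python3 - <<'E'
from h import *
from scipy.ndimage import map_coordinates
S=cv2.cvtColor(cv2.imread("pics/top8.png"),cv2.COLOR_BGR2HSV)[...,1].astype(float)
z=.1225-.032+.013
c0=np.array([.5916,.025]);yaw=-.1676;ex=np.array([np.cos(yaw),np.sin(yaw)]);ey=np.array([-ex[1],ex[0]])
off=np.arange(-.008,.0081,.001)
def prof(n,half,tt,us):
    r=[]
    for o in off:
        p=np.array([c0+n*(half+o)+tt*u for u in us]);uv=proj("top",np.c_[p,np.full(len(us),z)]);r.append(map_coordinates(S,[uv[:,1],uv[:,0]],order=1).mean())
    return np.round(r).astype(int).tolist()
print((off*1000).round().astype(int).tolist())
L=np.linspace
print("right, near half",prof(-ey,.111,ex,L(-.06,-.03,20)));print("right, far half",prof(-ey,.111,ex,L(.03,.06,20)))
print("far, right end",prof(ex,.078,ey,L(-.10,-.085,12)));print("near,right end",prof(-ex,.078,ey,L(-.10,-.07,12)))
print("left near",prof(ey,.111,ex,L(-.06,-.03,20)));print("left far",prof(ey,.111,ex,L(.03,.06,20)))
E
```

```text
[-8, -7, -6, -5, -4, -3, -2, -1, 0, 1, 2, 3, 4, 5, 6, 7, 8]
right, near half [11, 9, 7, 7, 12, 25, 43, 60, 72, 79, 83, 85, 85, 85, 85, 85, 85]
right, far half [8, 7, 5, 7, 15, 29, 47, 62, 73, 79, 83, 84, 84, 84, 84, 84, 84]
far, right end [8, 7, 6, 6, 7, 9, 16, 26, 41, 56, 68, 76, 81, 83, 84, 85, 85]
near,right end [33, 33, 33, 33, 33, 33, 34, 35, 38, 44, 50, 56, 61, 65, 67, 68, 67]
left near [38, 38, 38, 38, 38, 38, 39, 41, 46, 54, 63, 72, 78, 83, 86, 87, 87]
left far [10, 7, 6, 6, 6, 6, 6, 10, 18, 29, 42, 55, 68, 78, 82, 84, 84]
```

Request:
jog_arm(
  deltas=[0,-0.018,0,0,0,0,0,-0.018,-0.1,0,0,0,0,-0.018,-0.2,0,0,0,0,-0.018,-0.2,0,0,0,0,-0.018,-0.2,0,0,0],
)

```text
time: 20.68
tool_pos: [0.5912, 0.0225, 0.1006]
tool_rot: [-3.139, 0.0, 1.403]
contact_force: [0.3, 0.3, -3.0]
opening: 0.0156
```

Request:
jog_arm(
  deltas=[0,0,-0.03,0,0,0,0,0,-0.06,0,0,0,0,0,-0.06,0,0,0],
)

```text
time: 20.93
tool_pos: [0.5917, 0.0223, 0.0952]
tool_rot: [-3.141, 0.0, 1.402]
contact_force: [-0.3, 0.7, -3.3]
opening: 0.0158
```

Request:
jog_arm(
  deltas=[0,0,-0.03,0,0,0,0,0,-0.03,0,0,0,0,0,-0.03,0,0,0],
)

```text
time: 21.18
tool_pos: [0.5919, 0.0222, 0.0926]
tool_rot: [-3.141, 0.0, 1.402]
contact_force: [0.1, 0.2, -3.5]
opening: 0.0157
```

Request:
jog_arm(
  deltas=[0,0.01,-0.02,0,0,0,0,0.01,-0.03,0,0,0,0,0.01,-0.03,0,0,0],
)

```text
time: 21.43
tool_pos: [0.5922, 0.0233, 0.0906]
tool_rot: [3.14, -0.0, 1.402]
contact_force: [-1.4, -0.2, 2.7]
opening: 0.0162
```

Request:
jog_arm(
  deltas=[0,0,-0.02,0,0,0,0,0,-0.02,0,0,0],
)

```text
time: 21.6
tool_pos: [0.5923, 0.0233, 0.0906]
tool_rot: [3.139, -0.0, 1.403]
contact_force: [-6.9, -0.6, 18.1]
opening: 0.0157
```

The lid has come down onto the rim: TCP z stopped at 0.0906, and 0.090 was expected. Releasing it, and moving shut fingers to above the right clip.

Request:
jog_arm(
  deltas=[0,0,0.02,0,0,0,0,0,0.02,0,0,0,0,0,0.02,0,0,0,0,0,0.02,0,0,0],
  claw=0.5,
)

```text
time: 21.93
tool_pos: [0.592, 0.0232, 0.0895]
tool_rot: [3.141, 0.0, 1.402]
contact_force: [0.2, -0.1, -0.1]
opening: 0.038
```

Request:
jog_arm(
  deltas=[0,0,0.2,0,0,0,0,0,0.5,0,0,0,0,0,0.5,0,0,0],
)

```text
time: 22.18
tool_pos: [0.5947, 0.0231, 0.1445]
tool_rot: [3.133, -0.001, 1.402]
contact_force: [0.6, -0.7, 0.5]
opening: 0.0459
```

Request:
jog_arm(
  deltas=[-0.12,-0.68,0,0,0,0,-0.12,-0.68,0,0,0,0,-0.24,-1,0,0,0,0,-0.24,-1,0,0,0,0],
  claw=0,
)

```text
time: 22.52
tool_pos: [0.5665, -0.0815, 0.1392]
tool_rot: [-3.141, 0.002, 1.399]
contact_force: [-0.1, -0.2, 0.3]
opening: 0.0239
```

Request:
jog_arm(
  deltas=[0,-0.35,0,0,0,0,0,-0.35,0,0,0,0,0,-0.35,0,0,0,0],
)

```text
time: 22.77
tool_pos: [0.5679, -0.113, 0.1393]
tool_rot: [-3.141, -0.0, 1.4]
contact_force: [-0.6, 0.4, -0.2]
opening: 0.0039
```

```bash
python3 - <<'E'
from h import *
t=snap("top","top9");s=snap("side","side9")
o=robot.observe();print(o["tool_pos"].round(4),o["tool_rot"].round(3),o["opening"],o["contact_force"].round(1))
cv2.imwrite("pics/v9.png",np.vstack([cv2.resize(t[140:240,170:330],(480,300)),cv2.resize(s[120:240,180:372],(480,300))]))
E
```

```text
[ 0.5679 -0.1112  0.1394] [-3.141 -0.     1.402] 0.0006484128593076034 [-0.   1.1 -0.4]
```

View pics/v9.png

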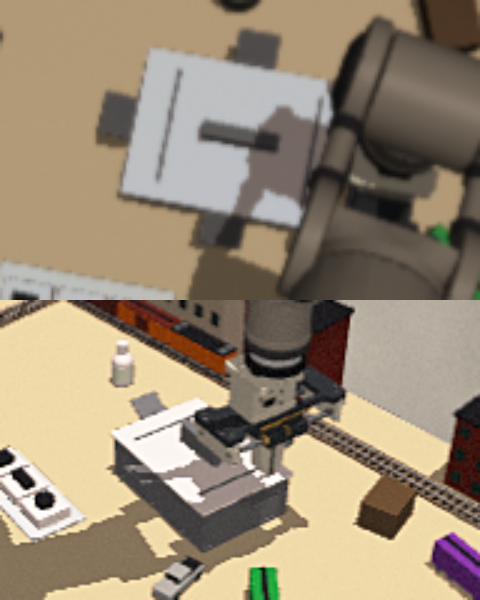

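The lid sits flat and square on the box. Flipping the right clip: down past it, then sweep inward.

Request:
jog_arm(
  deltas=[0,0,-0.2,0,0,0,0,0,-0.4,0,0,0,0,0,-0.6,0,0,0,0,0,-0.75,0,0,0,0,0,-0.9,0,0,0],
)

```text
time: 23.28
tool_pos: [0.5683, -0.1106, 0.0491]
tool_rot: [3.141, 0.0, 1.404]
contact_force: [-0.7, -0.8, 0.9]
opening: 0.0003
```

Request:
jog_arm(
  deltas=[0.01,0.05,0,0,0,0,0.02,0.1,0,0,0,0,0.02,0.12,0,0,0,0,0.02,0.12,0,0,0,0],
)

```text
time: 23.62
tool_pos: [0.5706, -0.0986, 0.0507]
tool_rot: [3.14, -0.0, 1.404]
contact_force: [-0.3, 0.5, -0.8]
opening: 0.0006
```

Request:
jog_arm(
  deltas=[0.003,0.02,0,0,0,0,0.006,0.035,0,0,0,0,0.006,0.035,0,0,0,0],
)

```text
time: 23.87
tool_pos: [0.5715, -0.0974, 0.0507]
tool_rot: [3.138, 0.002, 1.403]
contact_force: [0.5, -5.9, -0.3]
opening: 0.0002
```

Request:
jog_arm(
  deltas=[0.002,0.015,0,0,0,0,0.003,0.02,0,0,0,0,0.003,0.02,0,0,0,0],
)

```text
time: 24.12
tool_pos: [0.5719, -0.0972, 0.0508]
tool_rot: [3.138, 0.004, 1.403]
contact_force: [0.1, -13.4, -1.4]
opening: 0.0003
```

Request:
jog_arm(
  deltas=[-0.03,-0.17,0,0,0,0,-0.03,-0.17,0,0,0,0,-0.03,-0.17,0.4,0,0,0,-0.03,-0.17,0.8,0,0,0,-0.03,-0.17,0.95,0,0,0],
)

```text
time: 24.53
tool_pos: [0.5701, -0.1114, 0.1502]
tool_rot: [3.134, 0.001, 1.402]
contact_force: [0.8, 0.1, -0.0]
opening: 0.0006
```

Request:
jog_arm(
  deltas=[0.16,0.95,0,0,0,0,0.16,0.95,0,0,0,0,0.16,0.95,0,0,0,0],
)

```text
time: 24.78
tool_pos: [0.5843, -0.0114, 0.1459]
tool_rot: [3.14, -0.002, 1.404]
contact_force: [-0.3, 0.0, -0.8]
opening: 0.0004
```

Request:
jog_arm(
  deltas=[0.16,0.95,0,0,0,0,0.16,0.95,0,0,0,0,0.16,0.95,0,0,0,0],
)

```text
time: 25.03
tool_pos: [0.6, 0.0842, 0.1452]
tool_rot: [3.141, -0.002, 1.406]
contact_force: [-0.3, 0.4, -0.3]
opening: 0.0004
```

Request:
jog_arm(
  deltas=[0.14,0.84,0,0,0,0,0.14,0.84,0,0,0,0,0.14,0.84,0,0,0,0,0.14,0.84,0,0,0,0],
)

```text
time: 25.37
tool_pos: [0.6135, 0.1653, 0.1446]
tool_rot: [3.142, -0.0, 1.407]
contact_force: [-0.5, -1.8, -0.2]
opening: 0.0001
```

Request:
jog_arm(
  deltas=[0,-0.04,-0.2,0,0,0,0,-0.04,-0.4,0,0,0,0,-0.04,-0.6,0,0,0,0,-0.04,-0.78,0,0,0,0,-0.04,-0.94,0,0,0],
)

```text
time: 25.78
tool_pos: [0.6143, 0.1576, 0.0508]
tool_rot: [3.14, -0.001, 1.401]
contact_force: [-0.0, 1.1, 0.7]
opening: 0.0006
```

Request:
jog_arm(
  deltas=[-0.01,-0.05,0,0,0,0,-0.02,-0.1,0,0,0,0,-0.02,-0.13,0,0,0,0,-0.02,-0.13,0,0,0,0],
)

```text
time: 26.12
tool_pos: [0.6116, 0.1467, 0.0519]
tool_rot: [-3.141, -0.004, 1.401]
contact_force: [-1.5, 9.1, -2.0]
opening: 0.0003
```

Request:
jog_arm(
  deltas=[0,-0.02,0,0,0,0,0,-0.02,0,0,0,0],
)

```text
time: 26.28
tool_pos: [0.6115, 0.1465, 0.0521]
tool_rot: [-3.141, -0.006, 1.401]
contact_force: [-1.7, 16.1, -1.5]
opening: 0.0004
```

Request:
jog_arm(
  deltas=[0.03,0.18,0,0,0,0,0.03,0.18,0,0,0,0,0.03,0.18,0.4,0,0,0,0.03,0.18,0.8,0,0,0,0.03,0.18,0.98,0,0,0],
)

```text
time: 26.7
tool_pos: [0.617, 0.1607, 0.1549]
tool_rot: [3.134, -0.002, 1.402]
contact_force: [1.1, -0.2, 0.8]
opening: 0.0004
```

Request:
jog_arm(
  deltas=[-0.65,-0.6,0,0,0,-0.35,-0.65,-0.6,0,0,0,-0.35,-0.65,-0.6,0,0,0,-0.35,-0.65,-0.6,0,0,0,-0.35,-0.65,-0.6,0,0,0,-0.35],
)

```text
time: 27.12
tool_pos: [0.5496, 0.0997, 0.1504]
tool_rot: [3.14, -0.001, 0.844]
contact_force: [0.4, -0.4, 0.0]
opening: 0.0003
```

Request:
jog_arm(
  deltas=[-0.62,-0.6,0,0,0,-0.35,-0.62,-0.6,0,0,0,-0.35,-0.62,-0.6,0,0,0,-0.35,-0.62,-0.6,0,0,0,-0.35,-0.62,-0.6,0,0,0,-0.35],
)

```text
time: 27.53
tool_pos: [0.4875, 0.0399, 0.1502]
tool_rot: [3.14, -0.002, 0.294]
contact_force: [-0.2, -0.2, 0.2]
opening: 0.0006
```

Request:
jog_arm(
  deltas=[0,0,0,0,0,-0.3,0,0,0,0,0,-0.3,0,0,0,0,0,-0.3,0,0,0,0,0,-0.3,0,0,0,0,0,-0.3],
)

```text
time: 27.95
tool_pos: [0.488, 0.0406, 0.1498]
tool_rot: [3.141, -0.002, -0.173]
contact_force: [0.2, -1.3, 0.5]
opening: 0.0001
```

```bash
python3 - <<'E'
from h import *
o=robot.observe();print(o["tool_pos"].round(4),o["tool_rot"].round(3),o["qpos"].round(2))
E
```

```text
[0.488  0.0406 0.1498] [ 3.141e+00 -2.000e-03 -1.730e-01] [-0.07  0.37  1.75 -0.    1.02  1.67]
```

Request:
jog_arm(
  deltas=[0,0.01,-0.25,0,0,0,0,0.01,-0.5,0,0,0,0,0.01,-0.7,0,0,0,0,0.01,-0.85,0,0,0,0,0.01,-0.99,0,0,0],
)

```text
time: 28.37
tool_pos: [0.4879, 0.042, 0.0497]
tool_rot: [3.141, -0.001, -0.165]
contact_force: [0.6, 0.6, 1.4]
opening: 0.0005
```

Request:
jog_arm(
  deltas=[0.05,-0.01,0,0,0,0,0.1,-0.02,0,0,0,0,0.13,-0.02,0,0,0,0,0.13,-0.02,0,0,0,0],
)

```text
time: 28.7
tool_pos: [0.5017, 0.0402, 0.0506]
tool_rot: [3.141, -0.001, -0.168]
contact_force: [-1.6, -1.3, -0.3]
opening: 0.0004
```

Request:
jog_arm(
  deltas=[0.02,0,0,0,0,0,0.02,0,0,0,0,0],
)

```text
time: 28.87
tool_pos: [0.5017, 0.0405, 0.0504]
tool_rot: [3.141, 0.002, -0.168]
contact_force: [-6.2, -2.1, 3.1]
opening: 0.0003
```

Request:
jog_arm(
  deltas=[0.015,0,0,0,0,0,0.015,0,0,0,0,0],
)

```text
time: 29.03
tool_pos: [0.5018, 0.0406, 0.0503]
tool_rot: [3.14, 0.005, -0.167]
contact_force: [-10.7, -2.0, 6.3]
opening: 0.0005
```

Request:
jog_arm(
  deltas=[-0.17,0.03,0,0,0,0,-0.17,0.03,0,0,0,0,-0.17,0.03,0.4,0,0,0,-0.17,0.03,0.8,0,0,0,-0.17,0.03,1,0,0,0],
)

```text
time: 29.45
tool_pos: [0.4902, 0.0436, 0.1546]
tool_rot: [-3.141, -0.008, -0.168]
contact_force: [0.7, 0.6, 0.3]
opening: 0.0001
```

Request:
jog_arm(
  deltas=[0.8,-0.13,0,0,0,0,0.8,-0.13,0,0,0,0,0.8,-0.13,0,0,0,0],
)

```text
time: 29.7
tool_pos: [0.5748, 0.0292, 0.1516]
tool_rot: [-3.141, -0.01, -0.169]
contact_force: [-1.2, -0.3, -0.4]
opening: 0.0005
```

Request:
jog_arm(
  deltas=[0.8,-0.13,0,0,0,0,0.8,-0.13,0,0,0,0,0.8,-0.13,0,0,0,0],
)

```text
time: 29.95
tool_pos: [0.6537, 0.0161, 0.1493]
tool_rot: [-3.141, -0.007, -0.169]
contact_force: [-1.1, 0.5, -0.1]
opening: 0.0006
```

Request:
jog_arm(
  deltas=[0.48,-0.08,0,0,0,0,0.48,-0.08,0,0,0,0,0.48,-0.08,0,0,0,0,0.48,-0.08,0,0,0,0],
)

```text
time: 30.28
tool_pos: [0.6957, 0.0097, 0.1498]
tool_rot: [-3.142, -0.001, -0.168]
contact_force: [-0.7, -0.8, 0.3]
opening: 0.0005
```

Request:
jog_arm(
  deltas=[0,-0.02,-0.25,0,0,0,0,-0.02,-0.5,0,0,0,0,-0.02,-0.7,0,0,0,0,-0.02,-0.85,0,0,0,0,-0.02,-0.99,0,0,0],
)

```text
time: 30.7
tool_pos: [0.6957, 0.008, 0.052]
tool_rot: [-3.141, -0.003, -0.168]
contact_force: [0.9, -0.6, 1.8]
opening: 0.0004
```

Request:
jog_arm(
  deltas=[-0.05,0.01,0,0,0,0,-0.1,0.02,0,0,0,0,-0.14,0.02,0,0,0,0,-0.14,0.02,0,0,0,0],
)

```text
time: 31.03
tool_pos: [0.6809, 0.0101, 0.0524]
tool_rot: [-3.141, -0.001, -0.168]
contact_force: [0.5, -0.5, 0.7]
opening: 0.0004
```

Request:
jog_arm(
  deltas=[-0.02,0,0,0,0,0,-0.02,0,0,0,0,0],
)

```text
time: 31.2
tool_pos: [0.6803, 0.0099, 0.0523]
tool_rot: [-3.141, -0.004, -0.168]
contact_force: [2.4, 0.9, 1.0]
opening: 0.0006
```

Request:
jog_arm(
  deltas=[-0.02,0,0,0,0,0,-0.02,0,0,0,0,0],
)

```text
time: 31.37
tool_pos: [0.6803, 0.0099, 0.0525]
tool_rot: [-3.14, -0.008, -0.168]
contact_force: [8.9, 2.1, -0.9]
opening: 0.0004
```

Request:
jog_arm(
  deltas=[-0.02,0,0,0,0,0,-0.02,0,0,0,0,0],
)

```text
time: 31.53
tool_pos: [0.6803, 0.0098, 0.0532]
tool_rot: [-3.14, -0.013, -0.169]
contact_force: [14.5, 1.7, -1.2]
opening: 0.0006
```

Request:
jog_arm(
  deltas=[0.17,-0.03,0,0,0,0,0.17,-0.03,0,0,0,0,0.17,-0.03,0.4,0,0,0,0.17,-0.03,0.8,0,0,0,0.17,-0.03,1,0,0,0],
)

```text
time: 31.95
tool_pos: [0.6931, 0.0066, 0.1552]
tool_rot: [3.142, -0.004, -0.168]
contact_force: [0.8, 0.4, 1.4]
opening: 0.0005
```

Request:
jog_arm(
  deltas=[-0.9,0.5,0.2,0,0,0,-0.9,0.5,0.2,0,0,0,-0.9,0.5,0.2,0,0,0],
)

```text
time: 32.2
tool_pos: [0.5984, 0.0583, 0.1715]
tool_rot: [-3.142, 0.003, -0.168]
contact_force: [0.4, 0.7, 0.8]
opening: 0.0004
```

Request:
jog_arm(
  deltas=[-0.9,0.7,0,0,0,0,-0.9,0.7,0,0,0,0,-0.9,0.7,0,0,0,0],
)

```text
time: 32.45
tool_pos: [0.5086, 0.1279, 0.1706]
tool_rot: [3.141, 0.003, -0.168]
contact_force: [1.3, 1.5, 0.6]
opening: 0.0006
```

Request:
jog_arm(
  deltas=[-0.9,0.6,0,0,0,0,-0.9,0.6,0,0,0,0,-0.9,0.6,0,0,0,0],
)

```text
time: 32.7
tool_pos: [0.4178, 0.1878, 0.1704]
tool_rot: [3.141, 0.003, -0.167]
contact_force: [-0.1, 1.0, -0.3]
opening: 0.0004
```

```bash
python3 - <<'E'
from h import *
t=snap("top","top10");s=snap("side","side10")
o=robot.observe();print(o["tool_pos"].round(4),o["tool_rot"].round(3))
cv2.imwrite("pics/v10.png",np.vstack([cv2.resize(t[140:240,170:330],(480,300),interpolation=cv2.INTER_CUBIC),cv2.resize(s[120:240,180:372],(480,300),interpolation=cv2.INTER_CUBIC)]))
E
```

```text
[0.4181 0.1881 0.1707] [ 3.141e+00  3.000e-03 -1.650e-01]
```

View pics/v10.png

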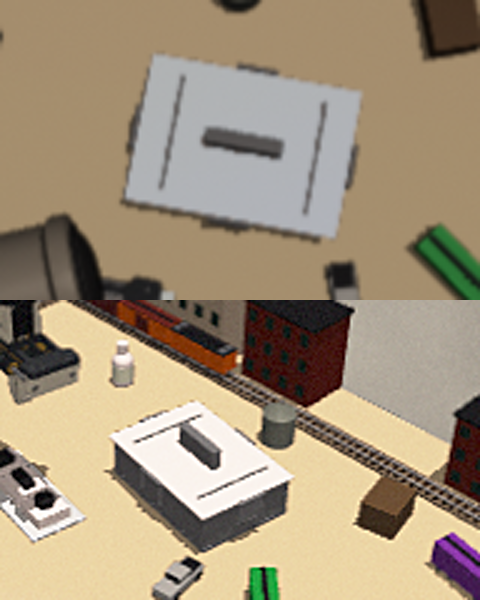

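All four clips hang flush against the box (only thin slivers show round the plate edge), and the lid is flat. Last press on the bar key.

Request:
jog_arm(
  deltas=[-0.1,0.01,-1,0,0,0,-0.1,0.01,-1,0,0,0,-0.1,0.01,-1,0,0,0,-0.1,0.01,-1,0,0,0],
)

```text
time: 33.13
tool_pos: [0.4096, 0.1864, 0.0673]
tool_rot: [3.138, 0.008, -0.169]
contact_force: [-1.2, -0.3, 0.0]
opening: 0.0002
```

Request:
jog_arm(
  deltas=[0,0,-0.1,0,0,0,0,0,-0.2,0,0,0,0,0,-0.28,0,0,0,0,0,-0.32,0,0,0,0,0,-0.32,0,0,0],
)

```text
time: 33.55
tool_pos: [0.4138, 0.1876, 0.041]
tool_rot: [-3.141, -0.003, -0.168]
contact_force: [-3.2, -3.5, 15.7]
opening: -0.0
```

Request:
jog_arm(
  deltas=[0,0,-0.015,0,0,0,0,0,-0.015,0,0,0],
)

```text
time: 33.72
tool_pos: [0.414, 0.1876, 0.0408]
tool_rot: [-3.141, -0.004, -0.168]
contact_force: [-6.9, -4.9, 32.1]
opening: 0.0002
```

Request:
jog_arm(
  deltas=[0,0,0.3,0,0,0,0,0,0.6,0,0,0,0,0,1,0,0,0,0,0,1,0,0,0],
)

```text
time: 34.05
tool_pos: [0.4165, 0.1886, 0.1443]
tool_rot: [-3.136, -0.012, -0.169]
contact_force: [2.5, 0.4, 1.8]
opening: 0.0003
```

Request:
jog_arm(
  deltas=[-0.5,0.8,0.5,0,0,0,-0.5,0.8,0.5,0,0,0,-0.5,0.8,0.5,0,0,0,-0.5,0.8,0.5,0,0,0],
)

```text
time: 34.38
tool_pos: [0.3621, 0.2708, 0.1905]
tool_rot: [-3.137, -0.004, -0.165]
contact_force: [0.0, -0.3, -0.8]
opening: -0.0001
```

```bash
python3 - <<'E'
from h import *
t=snap("top","top11");s=snap("side","side11")
o=robot.observe();print(o["time"],o["tool_pos"].round(4),o["contact_force"].round(1))
hsv=cv2.cvtColor(t,cv2.COLOR_BGR2HSV)
white=(hsv[...,1]<45)&(hsv[...,2]>140)
for a,c,m in blobs(white,1500,20000): print(a,c.round(1),rect("top",m,.071))
cv2.imwrite("pics/v11.png",np.vstack([cv2.resize(t[120:270,80:400],(640,300),interpolation=cv2.INTER_CUBIC),cv2.resize(s[100:260,130:430],(562,300),interpolation=cv2.INTER_CUBIC).copy() if 0 else cv2.resize(s[100:250,130:450],(640,300),interpolation=cv2.INTER_CUBIC)]))
E
```

```text
34.4833 [0.3627 0.2681 0.1881] [-0.5  1.5 -0.8]
3219 [251. 188.] (array([586.8,  20.6]), array([221.2, 156. ]), 80.6)
```

View pics/v11.png

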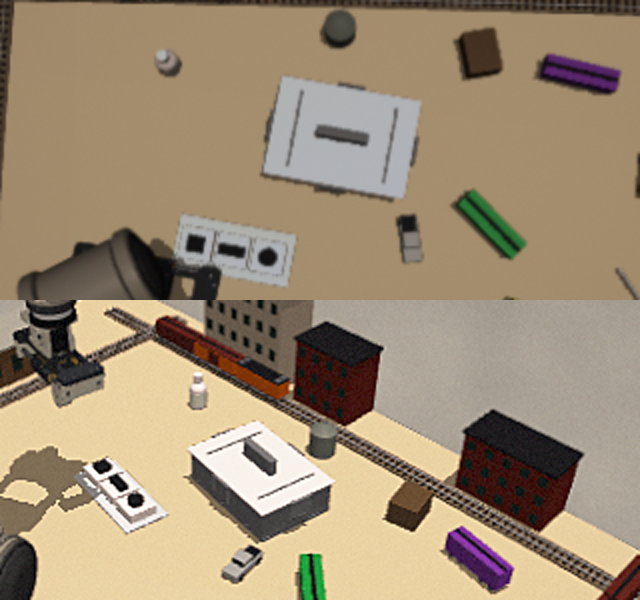

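```bash
python3 - <<'E'
from h import *
from scipy.ndimage import map_coordinates
im=cv2.imread("pics/top11.png").astype(float);V=im.mean(2)
c0=np.array([.5914,.0246]);yaw=-.1676;ex=np.array([np.cos(yaw),np.sin(yaw)]);ey=np.array([-ex[1],ex[0]])
off=np.arange(-.010,.0181,.001);print((off*1000).round().astype(int).tolist())
for nm,n,tt,h in(("near",-ex,ey,.078),("far",ex,ey,.078),("left",ey,ex,.111),("right",-ey,ex,.111)):
    for lab,us in(("clip",np.linspace(-.014,.014,15)),("edge",np.linspace(.035,.055,15))):
        r=[]
        for o in off:
            p=np.array([c0+n*(h+o)+tt*u for u in us]);uv=proj("top",np.c_[p,np.full(len(us),.071)]);r.append(map_coordinates(V,[uv[:,1],uv[:,0]],order=1).mean())
        print(nm,lab,np.round(r).astype(int).tolist())
s=cv2.imread("pics/side11.png");cv2.imwrite("pics/v12.png",cv2.resize(s[155:225,215:305],(720,560),interpolation=cv2.INTER_CUBIC))
E
```

```text
[-10, -9, -8, -7, -6, -5, -4, -3, -2, -1, 0, 1, 2, 3, 4, 5, 6, 7, 8, 9, 10, 11, 12, 13, 14, 15, 16, 17, 18]
near clip [179, 179, 179, 179, 179, 179, 179, 179, 178, 176, 172, 164, 151, 135, 120, 104, 89, 76, 66, 59, 55, 54, 56, 62, 71, 83, 97, 109, 119]
near edge [179, 179, 179, 179, 179, 179, 179, 179, 178, 177, 174, 168, 155, 140, 124, 108, 94, 83, 81, 86, 95, 106, 116, 125, 131, 135, 137, 138, 138]
far clip [176, 174, 169, 160, 149, 136, 119, 104, 92, 90, 94, 101, 109, 117, 125, 132, 135, 137, 138, 138, 138, 138, 138, 138, 139, 139, 139, 138, 138]
far edge [176, 174, 171, 167, 161, 155, 148, 142, 139, 138, 138, 138, 138, 138, 138, 138, 138, 138, 138, 138, 138, 138, 138, 138, 138, 138, 138, 138, 138]
left clip [176, 174, 168, 156, 139, 120, 104, 93, 86, 81, 79, 82, 89, 100, 112, 123, 130, 134, 136, 138, 138, 138, 139, 139, 139, 139, 139, 139, 139]
left edge [177, 175, 172, 164, 149, 132, 119, 117, 121, 126, 130, 134, 136, 138, 138, 138, 138, 138, 138, 138, 138, 138, 138, 138, 138, 138, 138, 138, 138]
right clip [179, 179, 179, 179, 179, 179, 179, 179, 178, 176, 173, 167, 159, 144, 124, 104, 90, 86, 88, 93, 100, 109, 119, 127, 133, 137, 138, 138, 139]
right edge [179, 179, 179, 179, 179, 179, 179, 178, 178, 177, 176, 173, 168, 163, 155, 147, 141, 139, 138, 138, 138, 138, 138, 139, 138, 139, 138, 138, 138]
```

View pics/v12.png

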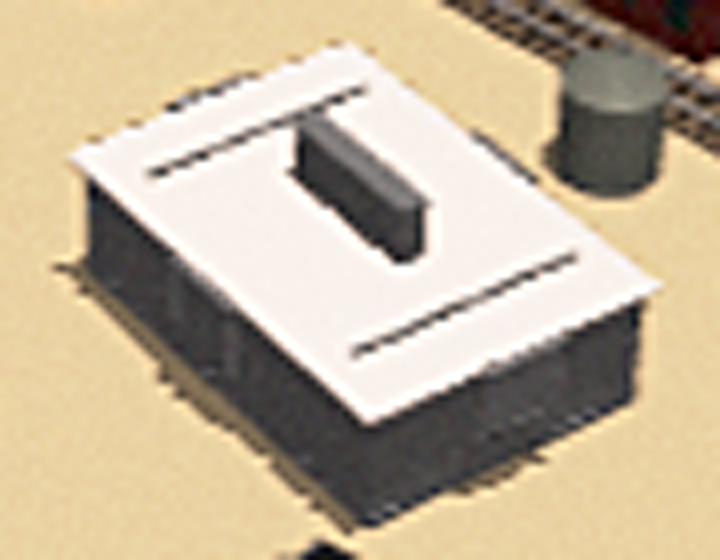

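The zoomed view shows the lid plate flat on the rim, near and right clips flat against the walls, and only slivers of the far and left ones. Nothing touches the robot, so I'm handing in.

```bash
python3 -c "
from cell import robot
print(robot.hand_in(), robot.observe()['time'])"
```

```text
the job is handed in; nothing more can be done
the job is handed in; nothing more can be done
```

I handed the job in about 34.5 s into the 192 s allowed. The whole sequence was done in order, and nothing visibly failed in my last pictures.

- **Keys:** I pressed bar, round, then square. Each went down until the force rose sharply at the same height (TCP about 0.041 m), so I take them as fully down. The bar key was pressed once more at the end and stopped at the same height.
- **Wagons:** Only two stood off the tracks. wagon_4 went into the middle lane and wagon_1 into the right lane. Pictures taken after placing both showed them upright and one to a lane.
- **Lid:** It came down on the rim at the expected height, and in the last pictures it lies flat and turned to match the box within about half a degree.
- **Clips:** I pushed the right, left, near and far clips down and in until they stopped firmly at about 11–16 N. The last pictures show them hanging flush against the box.

**Doubts:**
- **Lid position:** The clip pushes slid the lid about 4 mm towards −x and 4–5 mm towards −y in the box's own axes. That is the edge of its 4 mm play, so it is seated but not centred. I left it, so the bar press stayed the last action.
- **Clip angles:** I never measured them directly. My finger positions at contact were 1–2 mm further out than I had calculated.

I did not touch the bystanders or the look-alikes. Those visible in the last picture had not moved. The yellow wagon, yellow car and screwdriver were mostly outside it.

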